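# Weigh a soft cheese with the cheese lifter

### The job

Using the steel lifter, gently scoop the small orange soft cheese off the ripening tray: set the blade's front edge down lightly on the mat in front of the cheese, slide it under against the tray's fence without ramming mat or fence, then set the cheese down in the middle of the scale's two-rail cradle, flat and free of the lifter. The cheese bruises easily: never touch it with the gripper, squeeze it hard, tip it steeply or drop it, and leave the pale cheese and the bottle and jar behind alone. Then lay the lifter back flat on its blue pad and let go.

Things in the scene. Friction and masses are not known exactly. Their poses are not given: they have to be found in the camera images.
- cheese: the orange soft cheese to be weighed: a disc 100 mm in diameter and 28 mm high, about 240 g, with a bevel 4 mm high and 6 mm wide round its lower edge. Origin: centre of its underside, z up its axis. It lies loose on the tray, 3 to 70 mm short of the fence; the pale cheese lies beside it, on either side. Contact of more than about 15 N with anything bruises it
- neighbour: the pale cheese, same size and origin as the orange one, about 20 mm beside it on the tray; it stays there
- tray: fixed ripening tray 220 mm (its x) by 250 mm (its y), origin at its centre on the table; flat white mat on top, 20 mm above the table. A steel fence held by stiff friction, 22 mm high, stands across its far (+x) part along y. Where it is set varies and is not reported: its inner face, a green sprung buffer (1.5 N per mm, 8 mm travel), lies at x = +39 to +94 mm (see or feel it). A cheese pushed along +x stops against it
- lifter: cranked spatula, 180 g: flat steel blade 115 mm long (x from -50 to +65 mm), 56 mm wide (y), 2.5 mm thick, slippery (friction 0.25, elsewhere 0.6); from its rear edge a steep neck rises to a straight black handle, level with the blade, 18 mm wide (y), z from 48 to 72 mm, x from -65 to -180 mm. Origin: on the blade's underside, 50 mm from its rear edge; x to its front, z up. Lies flat on its blade, nothing under the handle
- lifter_tip (a point): middle of the blade's front edge, on its underside: x = +65 mm in the lifter's frame
- lifter_grip (a point): a good place to hold the handle, mid height: x = -85 mm, z = +60 mm in the lifter's frame
- scale: fixed grey bench scale 170 mm (x) by 160 mm (y), origin at its centre on the table; steel pan top at 45 mm. On the pan stand two straight rails along x, 120 mm long and 8 mm thick, centred at y = +42 and -42 mm, so 76 mm clear between them, tops at 71 mm. The blade fits between the rails and the cheese spans them; both ends of the gap are open
- cradle (a point): centre of the scale's cradle, midway between the rails, at the height of their tops (71 mm); its x runs along the rails
- pad: fixed thin blue pad 300 mm (x) by 110 mm (y), 4 mm thick, origin at its centre on the table; the lifter lies on it at the start
- brine_bottle: white bottle 66 mm in diameter, 190 mm high, at the back; leave alone. Origin: centre of its foot
- culture_jar: glass jar 60 mm in diameter, 75 mm high, at the back; leave alone. Origin: centre of its foot
Not all that is in view belongs to the job. Leave any turquoise look-alike of the scale alone. What is shaped like the cheese but turquoise is not meant.

How it is judged (in metres and radians):
On the way, in this order (a step that is already met when the one before it is completed fails the run):
1. the blade's front edge stands on the tray's mat with light contact, before it touches the cheese (contact force between lifter and tray above 0.4 N and contact force between lifter and cheese below 0.1 N and z of lifter_tip in the frame of tray below 0.025 m), for 0.1 s.
2. the cheese is carried on the lifter alone, its underside more than 30 mm above the tray's mat (height (world z) of cheese above 0.05 m and contact force between cheese and lifter above 1 N and contact force between cheese and tray below 0.1 N and contact force between cheese and the fingers below 0.1 N), for 0.3 s.
3. the cheese rests on the scale, free of the lifter (contact force between cheese and scale above 1 N and contact force between cheese and lifter below 0.1 N and horizontal distance between cheese and cradle below 0.02 m), for 0.3 s.
At the end, for the whole second after the job is handed in: The orange cheese lies flat and still on the scale's rails, right way up, its centre within 20 mm of the middle of the cradle and not touching the lifter; the lifter lies still and flat on the blue pad, its origin within 110 mm of the pad's centre lengthwise and 40 mm sideways (horizontal distance between cheese and cradle below 0.02 m and z of cheese in the frame of cradle between -0.004 and 0.004 m and angle between each of cheese, lifter's own z axis and vertical below 0.08 rad and linear speed of each of cheese, lifter below 0.02 m/s and contact force between cheese and lifter below 0.1 N and z of lifter in the frame of pad below 0.009 m and x of lifter in the frame of pad between -0.11 and 0.11 m and y of lifter in the frame of pad between -0.04 and 0.04 m).
It fails at once if the cheese is bruised: a contact force of more than 15 N on it (contact force between cheese and anything else above 15 N).
It fails at once if the lifter is rammed into the mat or the fence: more than 22 N (contact force between lifter and tray above 22 N).
It fails at once if the gripper touches the orange cheese (contact force between cheese and the fingers above 0.3 N).
It fails at once if the cheese is tipped by more than about 30 degrees (angle between cheese's own z axis and vertical above 0.52 rad).
It fails at once if the pale cheese is pushed more than 12 mm, or the bottle or the jar more than 20 mm (distance of neighbour from where it was at the start of the episode above 0.012 m or distance of any of brine_bottle, culture_jar from where it was at the start of the episode above 0.02 m).
It also fails if it takes over 72 s, if anything falls off the work surface, if the arm or the gripper's body presses on something with over 40 N, if the wrist force passes 120 N, or if a joint passes its speed limit or range.

### The arm

A 7-joint arm with a two-finger parallel gripper is mounted at the origin on the work surface. World frame = base frame: x ahead of the robot, y to its left, z up, the work surface at z = 0. Lengths are in mm, angles in rad, forces in N, time in s.
With the tool pointing down it reaches from about 400 to 875 mm from the base axis. Payload 4.4 kg.
Tool frame: the origin (TCP) lies at the very end of the fingers, on their centre line; the grasp point (between the pads) lies 19 mm behind it; z points along the fingers, y is the direction in which the jaws open and shut (so a half turn about z gives the same grasp; the last joint's range is limited). The gripper opens to 85 mm and grips with 20 to 120 N. Pads are 22 mm wide; open, the fingers measure 114 mm over their backs; the gripper's body (76 mm by 85 mm) begins 54 mm behind the grasp point. The pads swing forward as they close: fully open they stand 13 mm farther back than shut.
Start: joints at [1.045, 0.628, 0.038, 1.517, -0.027, 0.996, -0.02], TCP at [288.478, -582.493, 231.313] pointing down, gripper open.
Joint ranges: [-3.06, 3.06], [-0.37, 2.12], [-1.25, 1.32], [0.18, 2.47], [-1.1, 4.24], [0.23, 1.98], [-2.94, 2.94]. Speed limits (rad/s): [2.57, 2.57, 3.14, 3.14, 3.14, 3.14, 3.14].

### API

Orientations are given as [roll, pitch, yaw] about the fixed x, y, z axes, in that order (R = Rz(yaw) Ry(pitch) Rx(roll)).
In Python, from cell import read_state, get_image, calibration, finish_job gives the robot as it stands. The module is installed in compiled form; this text tells all that it offers.
- The arm moves only by the tool apply_moves, never from a script. Its argument "increments" is a list of rows, each an object of numbers: "tx", "ty", "tz": the shift along the world's x, y, z in m; "rx", "ry", "rz": the turn, a rotation vector about the world's x, y, z in units of 5 degrees (1.0 is 5 degrees); "claw": the finger opening in m, from 0 to 0.0854. In form: [{"tx": .., "ty": .., "tz": .., "rx": .., "ry": .., "rz": .., "claw": ..}, ...]. A call has 1 to 12 rows; each row is the pose to reach, as a shift and turn from the pose commanded when the call began; what a row does not reach only later rows make up. A row lasts 1/10 s, in which the tool goes at most 50 mm and 8.59 degrees, less where a joint would pass 70% of its speed; a pose out of reach is approached as far as the arm can. A call with a gripper value outside its range is refused whole. The fingers move at their own pace and stop on an object; the grip force is fixed at half the most. Time passes only in rows, so rows that repeat a pose let the fingers close. It gives the time, the measured TCP pose, the force and the opening at its end, in the units of the state.
- read_state(): the state, without advancing time (a new reading comes with each control period).
- get_image(name): name is "scene" or "side" or "wrist"; returns the picture (480x640x3 uint8, red, green, blue); there is no depth.
- calibration(name): a dict with "camera_matrix" (3x3 intrinsics, pixels), "origin" and "attitude" of the camera in the world. Camera axes: x right, y up, looking along -z (the intrinsics and any distortion apply to the point x, -y, -z); pixel columns grow to the right and rows downward; lengths in mm; the calibration is good to about 2 mm. The wrist camera is an equidistant fisheye: a pixel r from the principal point sees the ray r / f radians off the axis. A picture is of the moment at which its call begins: read the wrist's pose just before it. calibration takes no time and is no camera call; for the wrist camera it gives the pose at the moment of the call.
- finish_job(): hands the job in, once; it reports no verdict.
The state is a dict: "clock": time; "qpos": joint angles; "qd": joint speeds; "tau": joint torques, N m; "eef_pos": TCP position; "tool_rot": TCP orientation; "force": force on the tool from outside, world axes, zero at the start; "torque": the same for the moment, N m; "width": finger opening in mm.
Only numpy, scipy, OpenCV 4.12 (cv2) and the standard library are available. Lean on these libraries where they do the work, as an engineer would, in place of code of your own. Each camera call takes 0.05 s, during which the arm holds its last target. There are 200 camera calls.

## Working session

There is one attempt and no reset: what is moved stays moved. The work goes in short steps, Python scripts to look and compute and a tool call to move; the robot and the scene stay as the last step left them, time stands still between calls to the robot, and variables do not carry over. Pictures are saved under pics/ and viewed, about 8 in all and at most 12, crops included, and the job is handed in when it is done.

Besides the shell and the picture viewer there is one more tool, called after ">>>" as name([rows], argument=value, ...), one row to a line, values as JSON. apply_moves: Moves the arm, as the interface text tells. Its arguments: {"type":"object","properties":{"increments":{"type":"array"}},"required":["increments"]}

```bash
mkdir -p pics
cat > h.py <<'E'
import numpy as np, cv2
from cell import read_state, get_image, calibration, finish_job
from scipy.spatial.transform import Rotation as R
def rot(a):
    a=np.array(a,float)
    if a.shape==(3,3): return a
    if a.shape==(4,): raise Exception('quat')
    return R.from_euler('xyz',a).as_matrix()
def save(n,im,f=None):
    cv2.imwrite('pics/'+n+'.png',cv2.cvtColor(im,cv2.COLOR_RGB2BGR))
def ray(name,uv,c=None):
    c=c or calibration(name); K=np.array(c['camera_matrix'])
    p=np.array(uv,float).reshape(-1,2)
    x=(p[:,0]-K[0,2])/K[0,0]; y=(p[:,1]-K[1,2])/K[1,1]
    if name=='wrist':
        r=np.hypot(x,y)+1e-12; d=np.c_[np.sin(r)*x/r,np.sin(r)*y/r,np.cos(r)]
    else:
        D=c.get('distortion')
        d=np.c_[x,y,np.ones_like(x)]
    d=d*[1,-1,-1]
    return np.array(c['origin'],float), d@rot(c['attitude']).T
def onplane(name,uv,z,c=None):
    o,d=ray(name,uv,c); t=(z-o[2])/d[:,2]; return o+d*t[:,None]
def proj(name,P,c=None):
    c=c or calibration(name); K=np.array(c['camera_matrix'])
    q=(np.array(P,float).reshape(-1,3)-np.array(c['origin']))@rot(c['attitude'])*[1,-1,-1]
    if name=='wrist':
        th=np.arctan2(np.hypot(q[:,0],q[:,1]),q[:,2]); k=th/(np.hypot(q[:,0],q[:,1])+1e-12)
        x,y=q[:,0]*k,q[:,1]*k
    else: x,y=q[:,0]/q[:,2],q[:,1]/q[:,2]
    return np.c_[K[0,0]*x+K[0,2],K[1,1]*y+K[1,2]]
E
python3 - <<'E'
from h import *
print(read_state())
for n in ['scene','side','wrist']:
    print(n,calibration(n)); im=get_image(n); save(n+'0',im); np.save(n+'0.npy',im)
E
```

```text
{'clock': 0.0, 'qpos': array([ 1.04520754,  0.6293557 ,  0.03840452,  1.51840004, -0.0270071 ,
        0.99628143, -0.02000114]), 'qd': array([ 0.00088766,  0.00017962,  0.00084088,  0.00211897,  0.00121826,
        0.00073543, -0.00048314]), 'tau': array([ 2.78191383e-04, -5.63402438e+01,  1.22639392e+00, -1.93441647e+01,
        1.10561712e-02,  1.05474971e-02,  2.59544493e-05]), 'eef_pos': array([ 288.20647445, -581.89937703,  230.37194395]), 'tool_rot': array([-3.13966477e+00, -1.38631321e-06,  4.59813336e-01]), 'force': array([ 0.31519134, -0.23944315, -0.0054754 ]), 'torque': array([ 0.01592234,  0.00218347, -0.00828368]), 'width': 85.24772939863716}
scene {'camera_matrix': array([[441.8964216 ,   0.        , 316.49809588],
       [  0.        , 441.8964216 , 243.43436737],
       [  0.        ,   0.        ,   1.        ]]), 'origin': array([1083.11773108, -479.74233945,  644.42329218]), 'attitude': array([0.94435292, 0.01566383, 0.90770598])}
side {'camera_matrix': array([[507.30147643,   0.        , 315.36855576],
       [  0.        , 507.30147643, 231.77289158],
       [  0.        ,   0.        ,   1.        ]]), 'origin': array([349.56795272, 769.91587167, 844.40961764]), 'attitude': array([ 0.77317946,  0.01903368, -2.99085629])}
wrist {'camera_matrix': array([[371.64829954,   0.        , 323.21241288],
       [  0.        , 371.64829954, 243.42895231],
       [  0.        ,   0.        ,   1.        ]]), 'origin': array([ 353.03550026, -550.15808774,  372.89805349]), 'attitude': array([-2.88540210e-01,  9.40311825e-04, -1.11145245e+00])}
```

View pics/scene0.png

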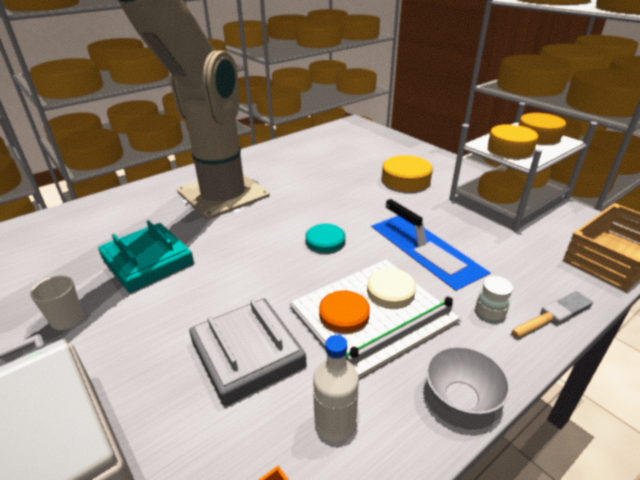

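View pics/side0.png

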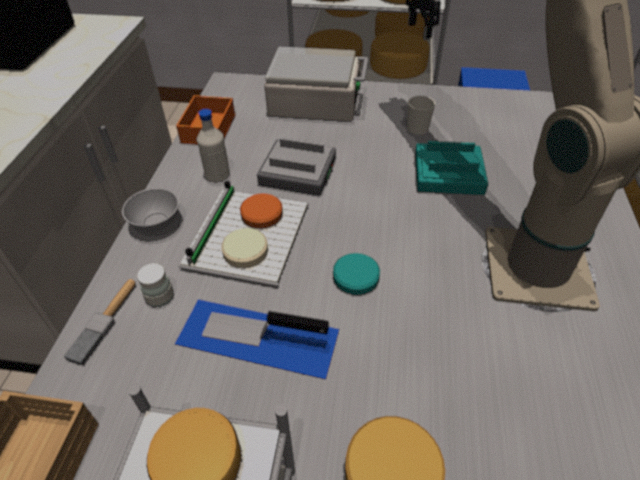

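Scene view: the candidates for the target are the orange disc (345,310), the pale cheese (392,287), the turquoise disc (325,238) and large yellow cheeses (407,172). I choose (345,310), on the tray. The scale is the grey one at (247,345), not the turquoise one at (145,255). The lifter lies on the blue pad (430,245), with its handle at (405,212). In the side view, the cheese is at (261,210), the scale at (298,165) and the lifter at (265,325).

```bash
cat > m1.py <<'E'
from h import *
import sys
tag=sys.argv[1] if len(sys.argv)>1 else '0'
def comps(m,amin=60):
    n,l,s,c=cv2.connectedComponentsWithStats(m.astype(np.uint8)); 
    return [(s[i],c[i],l==i) for i in range(1,n) if s[i][4]>amin]
for n in ['scene','side']:
    im=np.load(n+tag+'.npy'); hsv=cv2.cvtColor(im,cv2.COLOR_RGB2HSV).astype(int); H,S,V=hsv[...,0],hsv[...,1],hsv[...,2]
    roi=np.zeros(H.shape,bool)
    if n=='scene': roi[180:400,180:500]=1
    else: roi[130:390,150:345]=1
    ms={'orange':((H<12)&(S>150)&(V>120)),'pale':((H>18)&(H<35)&(S>25)&(V>170)),'blue':((H>105)&(H<125)&(S>150)&(V>80)),'black':(V<50),'green':((H>50)&(H<80)&(S>100))}
    z={'orange':48,'pale':48,'blue':4,'black':76,'green':42}
    for k,m in ms.items():
        for s,c,l in comps(m&roi):
            if k in('orange','pale','green') or s[4]>250:
                ct=max(cv2.findContours(l.astype(np.uint8),cv2.RETR_EXTERNAL,cv2.CHAIN_APPROX_NONE)[0],key=len)[:,0]
                w=onplane(n,ct,z[k])[:,:2].astype(np.float32)
                r=cv2.minAreaRect(w)
                print(n,k,s.tolist(),'bbox world',w.min(0),w.max(0),'rect',np.round(r[0],1),np.round(r[1],1),round(r[2],1))
E
python3 m1.py
python3 - <<'E'
from h import *
a=np.load('scene0.npy')[180:410,170:500]; b=np.load('side0.npy')[130:380,150:350]
save('c0',np.vstack([cv2.resize(a[:, :],(660,460),interpolation=cv2.INTER_CUBIC)])); save('c1',cv2.resize(b,(480,600),interpolation=cv2.INTER_CUBIC))
E
```

```text
scene pale [182, 181, 18, 19, 173] bbox world [ -36.165226 -122.51478 ] [ 55.895306 -60.043232] rect [  6.5 -97.1] [ 44.9 103. ] 69.4
scene pale [238, 180, 31, 24, 267] bbox world [ 49.04555  -28.418098] [159.45473  68.56154] rect [123.5  40.3] [ 75.9 129.7] 51.9
scene pale [366, 275, 50, 27, 353] bbox world [588.4801    -9.875829] [686.2176  100.61102] rect [643.1  42. ] [99.5 75.8] 46.5
scene pale [316, 364, 42, 32, 464] bbox world [ 703.4803 -217.5732] [ 773.02435 -147.8854 ] rect [ 743.2 -185. ] [66.3 59.1] 48.8
scene blue [372, 215, 118, 75, 2230] bbox world [408.10205 184.92859] [711.78296 311.20343] rect [559.3 252.8] [107.5 297.6] 84.1
scene blue [326, 335, 21, 23, 383] bbox world [ 635.42737 -139.68127] [684.68445  -92.616714] rect [ 659.9 -115.4] [37.7 53.2] 51.0
scene black [387, 200, 35, 26, 313] bbox world [428.52454 220.58472] [551.24457 256.4656 ] rect [489.8 238.3] [ 30.7 124.3] 86.7
scene black [220, 358, 85, 42, 697] bbox world [ 671.8199  -354.12103] [ 707.08984 -214.51619] rect [ 691.9 -285.2] [141.   19.2] 81.3
scene green [357, 302, 89, 47, 182] bbox world [ 711
[... 282 characters left out ...]
[677.1363  106.72631] rect [629.5  58.9] [93.2 94.1] 64.5
side blue [176, 301, 162, 77, 4776] bbox world [406.18893 188.17499] [709.7    322.9617] rect [557.5 255.4] [106.7 295.7] 83.8
side black [258, 155, 77, 40, 625] bbox world [ 468.77017 -238.56117] [639.84406 -87.78735] rect [ 527.  -133.8] [205.6 119.7] 31.6
side black [150, 211, 31, 26, 259] bbox world [774.0239      7.3959312] [832.24146  87.46895] rect [797.1  53.2] [81.  44.6] 53.7
side black [268, 312, 60, 22, 713] bbox world [419.73514 244.76071] [531.08765 276.0283 ] rect [475.5 260.3] [ 25.3 112.2] 86.5
side green [191, 187, 42, 76, 364] bbox world [ 701.1662 -125.696 ] [733.277  119.2924] rect [717.2  -3.5] [245.4  13.8] 84.9
```

View pics/c0.png

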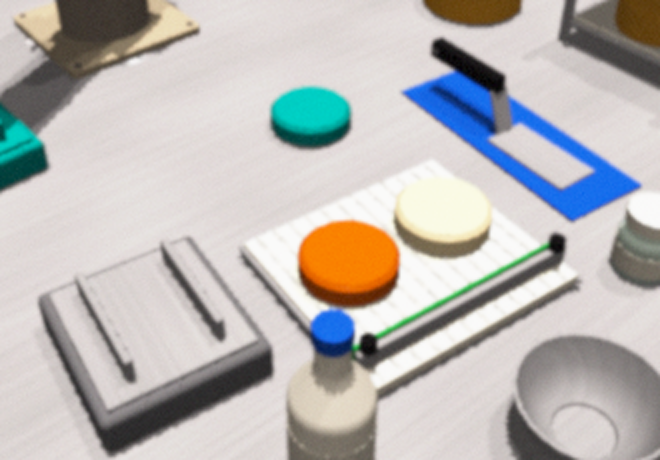

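View pics/c1.png

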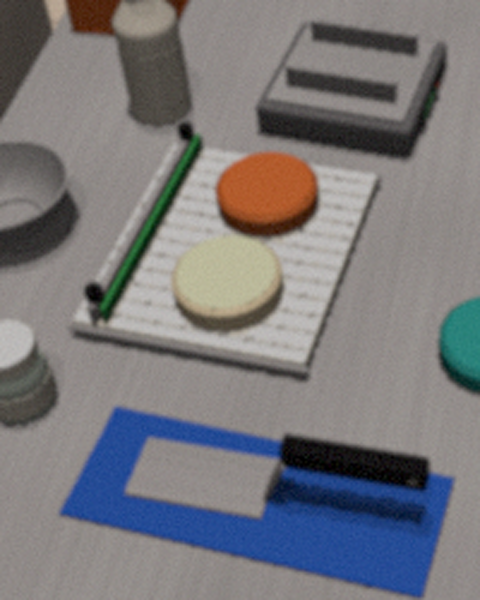

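```bash
cat > m2.py <<'E'
from h import *
np.set_printoptions(precision=1,suppress=True)
A=lambda l:np.array(l,float)/2+[170,180]
B=lambda l:np.array(l,float)/2.4+[150,130]
print('tray sc',onplane('scene',A([(433,161),(243,250),(578,275)]),20)[:,:2].tolist())
print('tray si',onplane('side',B([(378,178),(307,370),(75,325)]),20)[:,:2].tolist())
print('rails sc',onplane('scene',A([(80,277),(128,364),(165,243),(220,324)]),71)[:,:2])
print('rails si',onplane('side',B([(313,26),(417,38),(288,71),(395,87)]),71)[:,:2])
print('blade sc',onplane('scene',A([(488,143),(560,188),(597,174),(524,123)]),6.5)[:,:2])
print('blade si',onplane('side',B([(146,437),(126,493),(264,515),(285,458)]),6.5)[:,:2])
for n,t in (('scene','0'),('side','0')):
    im=np.load(n+t+'.npy'); H,S,V=cv2.split(cv2.cvtColor(im,cv2.COLOR_RGB2HSV)); c=(345,310) if n=='scene' else (261,210)
    print(n,H[c[1],c[0]],S[c[1],c[0]],V[c[1],c[0]])
    m=((H<22)&(S>170)&(V>60)).astype(np.uint8); k,l,s,ce=cv2.connectedComponentsWithStats(m); i=l[c[1],c[0]]
    ct=max(cv2.findContours((l==i).astype(np.uint8),0,1)[0],key=len)[:,0]
    for z in (48,20):
        w=onplane(n,ct,z)[:,:2].astype(np.float32); print(n,z,w.min(0),w.max(0),cv2.minEnclosingCircle(w),cv2.fitEllipse(w))
E
python3 m2.py
```

```text
tray sc [[550.2478424684326, 126.533334534157], [532.5042872009512, -126.2945958780582], [765.7658840604549, 107.20936896819808]]
tray si [[518.5356533576067, -112.27008311521297], [539.952021897252, 136.5390989914897], [756.32580145386, 114.50119973758422]]
rails sc [[ 513.5 -289.8]
 [ 626.8 -304.4]
 [ 523.7 -206.8]
 [ 638.5 -222.4]]
rails si [[ 616.6 -287.4]
 [ 502.3 -279.9]
 [ 626.7 -206.8]
 [ 512.9 -194.6]]
blade sc [[555.4 215.3]
 [662.3 214.3]
 [672.9 266.6]
 [555.6 280.3]]
blade si [[662.5 214.3]
 [662.6 269.4]
 [547.5 273.9]
 [542.5 218.8]]
scene 16 255 250
scene 48 [ 578.3 -124.6] [683.7 -20.2] ((631.415283203125, -72.66963958740234), 55.47452163696289) ((631.154296875, -72.34742736816406), (93.89933013916016, 109.99474334716797), 47.11647415161133)
scene 20 [ 554.6 -107.9] [664.9   1.4] ((610.2092895507812, -53.55903244018555), 58.078792572021484) ((609.9362182617188, -53.22165298461914), (98.30756378173828, 115.15862274169922), 47.116451263427734)
side 10 188 180
side 48 [ 568.9 -103.7] [663.9   4.2] ((615.5536499023438, -50.002845764160156), 54.578765869140625) ((615.9684448242188, -49.573272705078125), (91.33097076416016, 107.07849884033203), 15.606338500976562)
side 20 [ 576.7 -134.5] [674.9 -22.7] ((624.9051513671875, -78.82940673828125), 56.4976921081543) ((625.3345336914062, -78.38469696044922), (94.54197692871094, 110.84313201904297), 15.606352806091309)
```

>>> apply_moves([
  {"tz": 0.05},
  {"tz": 0.1},
  {"tx": 0.03,"ty": 0.04,"tz": 0.12,"rz": -0.7},
  {"tx": 0.055,"ty": 0.08,"tz": 0.12,"rz": -1.4},
  {"tx": 0.08,"ty": 0.12,"tz": 0.12,"rz": -2.1},
  {"tx": 0.1,"ty": 0.16,"tz": 0.12,"rz": -2.8},
  {"tx": 0.12,"ty": 0.2,"tz": 0.12,"rz": -3.5},
  {"tx": 0.14,"ty": 0.24,"tz": 0.12,"rz": -4.2},
  {"tx": 0.15,"ty": 0.28,"tz": 0.12,"rz": -4.9},
  {"tx": 0.16,"ty": 0.32,"tz": 0.12,"rz": -5.6},
  {"tx": 0.17,"ty": 0.36,"tz": 0.12,"rz": -6.4},
  {"tx": 0.18,"ty": 0.4,"tz": 0.12,"rz": -6.4},
])

```text
$.increments[0]: bad value
```

>>> apply_moves([
  {"tx": 0.01,"ty": 0.04},
  {"tx": 0.02,"ty": 0.08},
  {"tx": 0.03,"ty": 0.12},
  {"tx": 0.03,"ty": 0.14},
  {"tx": 0.03,"ty": 0.14},
  {"tx": 0.03,"ty": 0.14},
])

```text
$.increments[0]: bad value
```

Run:
```python
from h import *
print(read_state()['qpos'],read_state()['eef_pos'],calibration('wrist'))
im=get_image('wrist'); save('w1',im); np.save('w1.npy',im); import pickle; pickle.dump(calibration('wrist'),open('w1.pkl','wb'))
```

```text
[ 1.04518184  0.6291363   0.03842637  1.51814744 -0.02703061  0.9962995
 -0.01998614] [ 288.29342883 -582.03240037  230.59529422] {'camera_matrix': array([[371.64829954,   0.        , 323.21241288],
       [  0.        , 371.64829954, 243.42895231],
       [  0.        ,   0.        ,   1.        ]]), 'origin': array([ 353.0584738 , -550.20822439,  373.0177523 ]), 'attitude': array([-2.88532990e-01,  6.83254727e-04, -1.11145624e+00])}
```

View pics/w1.png

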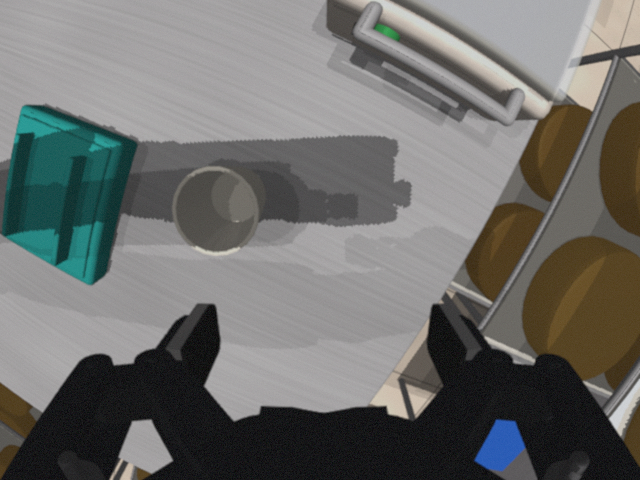

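The moves were refused because each row needs all its keys. The wrist picture only shows the start area (oven, cup and turquoise look-alike at (70,195)).

>>> apply_moves([
  {"tx": 0,"ty": 0,"tz": 0.05,"rx": 0,"ry": 0,"rz": 0,"claw": 0.085},
  {"tx": 0,"ty": 0,"tz": 0.1,"rx": 0,"ry": 0,"rz": 0,"claw": 0.085},
  {"tx": 0.03,"ty": 0.04,"tz": 0.12,"rx": 0,"ry": 0,"rz": -0.7,"claw": 0.085},
  {"tx": 0.055,"ty": 0.08,"tz": 0.12,"rx": 0,"ry": 0,"rz": -1.4,"claw": 0.085},
  {"tx": 0.08,"ty": 0.12,"tz": 0.12,"rx": 0,"ry": 0,"rz": -2.1,"claw": 0.085},
  {"tx": 0.1,"ty": 0.16,"tz": 0.12,"rx": 0,"ry": 0,"rz": -2.8,"claw": 0.085},
  {"tx": 0.12,"ty": 0.2,"tz": 0.12,"rx": 0,"ry": 0,"rz": -3.5,"claw": 0.085},
  {"tx": 0.14,"ty": 0.24,"tz": 0.12,"rx": 0,"ry": 0,"rz": -4.2,"claw": 0.085},
  {"tx": 0.15,"ty": 0.28,"tz": 0.12,"rx": 0,"ry": 0,"rz": -4.9,"claw": 0.085},
  {"tx": 0.16,"ty": 0.32,"tz": 0.12,"rx": 0,"ry": 0,"rz": -5.6,"claw": 0.085},
  {"tx": 0.17,"ty": 0.36,"tz": 0.12,"rx": 0,"ry": 0,"rz": -6.4,"claw": 0.085},
  {"tx": 0.18,"ty": 0.4,"tz": 0.12,"rx": 0,"ry": 0,"rz": -6.4,"claw": 0.085},
])

```text
clock: 1.4
eef_pos: [468.5, -180.8, 351.3]
tool_rot: [3.142, -0.0, -0.1]
force: [0.4, 0.5, 0.0]
width: 84.4
```

>>> apply_moves([
  {"tx": 0.01,"ty": 0.04,"tz": 0,"rx": 0,"ry": 0,"rz": 0,"claw": 0.085},
  {"tx": 0.02,"ty": 0.08,"tz": 0,"rx": 0,"ry": 0,"rz": 0,"claw": 0.085},
  {"tx": 0.03,"ty": 0.12,"tz": 0,"rx": 0,"ry": 0,"rz": 0,"claw": 0.085},
  {"tx": 0.03,"ty": 0.14,"tz": 0,"rx": 0,"ry": 0,"rz": 0,"claw": 0.085},
  {"tx": 0.03,"ty": 0.14,"tz": 0,"rx": 0,"ry": 0,"rz": 0,"claw": 0.085},
  {"tx": 0.03,"ty": 0.14,"tz": 0,"rx": 0,"ry": 0,"rz": 0,"claw": 0.085},
])

```text
clock: 2.0
eef_pos: [498.3, -43.0, 351.2]
tool_rot: [3.141, 0.0, -0.098]
force: [0.5, 0.1, 0.4]
width: 85.1
```

Run:
```python
from h import *
print(read_state()['qpos'],read_state()['eef_pos'],read_state()['tool_rot'],calibration('wrist'))
import pickle; pickle.dump(calibration('wrist'),open('w1.pkl','wb'))
im=get_image('wrist'); save('w1b',im); np.save('w1.npy',im)
```

```text
[ 2.60679011e-02  2.86239040e-01  4.41858737e-03  1.74976835e+00
 -4.51133598e-04  1.10582460e+00 -1.63868805e+00] [498.27760564 -43.00873903 351.24874122] [ 3.14073418e+00  1.78654864e-04 -9.84009885e-02] {'camera_matrix': array([[371.64829954,   0.        , 323.21241288],
       [  0.        , 371.64829954, 243.42895231],
       [  0.        ,   0.        ,   1.        ]]), 'origin': array([570.18278903, -50.04091553, 493.63643251]), 'attitude': array([-0.28827732, -0.00168051, -1.66960788])}
```

View pics/w1b.png

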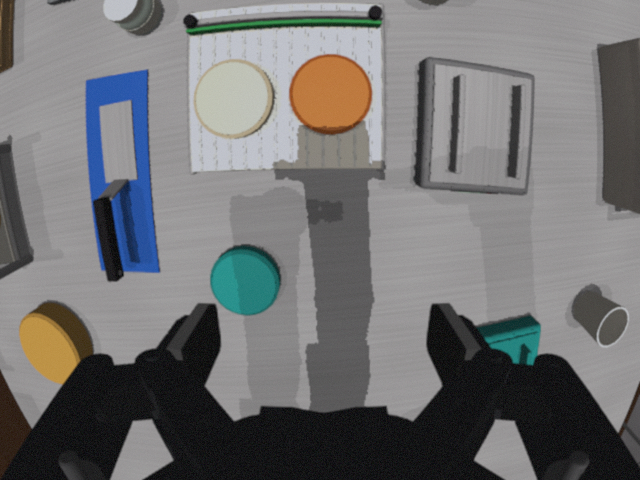

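Wrist view: orange cheese at (332,93), pale cheese (234,98), and the fence buffer at row ~25 across the tray. The tray's near corners are (190,173) and (384,171). The rails run (458,75)-(453,172) and (518,85)-(514,178). The lifter is at (118,140) to (110,275).

```bash
cat > m3.py <<'E'
from h import *
import pickle
np.set_printoptions(precision=1,suppress=True)
c=pickle.load(open('w1.pkl','rb')); im=np.load('w1.npy'); hsv=cv2.cvtColor(im,cv2.COLOR_RGB2HSV); H,S,V=[a.astype(int) for a in cv2.split(hsv)]
def comp(m,pt):
    k,l=cv2.connectedComponents(m.astype(np.uint8)); return (l==l[pt[1],pt[0]]).astype(np.uint8)
def cont(l): return max(cv2.findContours(l,0,1)[0],key=len)[:,0]
def W(l,z): return onplane('wrist',cont(l),z,c)[:,:2].astype(np.float32)
for nm,m,pt,zs in (('orange',(H<20)&(S>130)&(V>80),(332,85),(48,34)),('pale',(H>15)&(H<40)&(S>28)&(V>140),(234,98),(48,34))):
    l=comp(m,pt)
    for z in zs:
        w=W(l,z); print(nm,z,l.sum(),cv2.fitEllipse(w),w.min(0),w.max(0))
l=comp((H>100)&(H<130)&(S>120)&(V>60),(95,150)); w=W(l,4); print('pad',cv2.minAreaRect(w))
l=comp((V<60)&(np.arange(640)[None]<140)&(np.arange(640)[None]>80)&(np.arange(480)[:,None]>180)&(np.arange(480)[:,None]<290),(108,230)); w=W(l,76);print('handle',cv2.minAreaRect(w),l.sum())
l=comp((S<60)&(V>110)&(np.arange(480)[:,None]<195)&(np.arange(640)[None]>90)&(np.arange(640)[None]<145),(117,135)); w=W(l,6.5);print('blade',cv2.minAreaRect(w),l.sum(),cv2.boxPoints(cv2.minAreaRect(w)))
l=((H>45)&(H<80)&(S>100)).astype(np.uint8); l[80:]=0; ys,xs=np.nonzero(l)
for z in (42,36):
    w=onplane('wrist',np.c_[xs,ys],z,c); p=np.polyfit(w[:,1],w[:,0],1); r=w[:,0]-np.polyval(p,w[:,1]); print('fence z',z,p,'x at y=-60',np.polyval(p,-60),r.min(),r.max(),w[:,1].min(),w[:,1].max())
print('traycorners',onplane('wrist',[(190,173),(384,171)],20,c)[:,:2])
print('rails',onplane('wrist',[(460,76),(455,172),(519,85),(515,178)],71,c)[:,:2])
print('scaletop',onplane('wrist',[(428,60),(533,74),(526,190),(420,184)],45,c)[:,:2])
a=cv2.resize(im[0:200,400:560],(640,800),interpolation=cv2.INTER_CUBIC)[:,:]
b=cv2.resize(im[0:200,80:200],(480,800),interpolation=cv2.INTER_CUBIC)
save('c3',cv2.resize(np.hstack([a,b]),(780,557)))
E
python3 m3.py
```

```text
orange 48 5059 ((620.6824340820312, -64.09637451171875), (94.9408187866211, 95.41077423095703), 66.98495483398438) [ 572.7 -111.8] [668.6 -16.3]
orange 34 5059 ((622.2689208984375, -64.5379409790039), (97.92344665527344, 98.40817260742188), 66.98505401611328) [ 572.8 -113.8] [671.7 -15.3]
pale 48 303575 ((279.2578125, -1.8549346923828125), (1073.329345703125, 1965.4276123046875), 174.9400177001953) [-414.2 -934.4] [ 903.8 1060.1]
pale 34 303575 ((270.1182861328125, -0.34107398986816406), (1107.0487060546875, 2027.17333984375), 174.9400177001953) [-445.1 -962.1] [ 914.3 1095. ]
pad ((559.3856201171875, 252.39122009277344), (109.1448974609375, 297.53631591796875), 83.7793960571289)
handle ((480.5433654785156, 243.3758544921875), (27.54913902282715, 114.88411712646484), 86.4102554321289) 1334
blade ((607.3483276367188, 243.1280975341797), (56.38092041015625, 114.94332885742188), 86.46807098388672) 2471 [[548.2 218.5]
 [663.  211.5]
 [666.4 267.7]
 [551.7 274.8]]
fence z 42 [  0.1 719.5] x at y=-60 713.8436465492204 -4.8132169559298745 5.155291887036128 -133.88824533058266 104.87203445941682
fence z 36 [  0.1 721.5] x at y=-60 715.7647518344772 -4.877160649699817 5.2237800538352985 -135.00215896245254 106.9300564280166
traycorners [[ 544.9  129.4]
 [ 519.1 -124.2]]
rails [[ 632.2 -217.1]
 [ 517.7 -202.4]
 [ 623.2 -297.2]
 [ 506.4 -285. ]]
scaletop [[ 656.5 -187.4]
 [ 642.8 -336.8]
 [ 485.4 -317.3]
 [ 502.3 -164.6]]
```

View pics/c3.png

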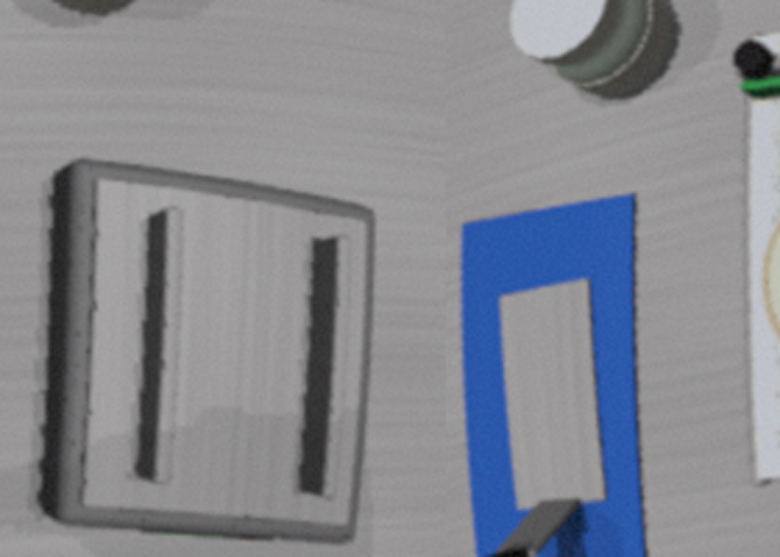

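>>> apply_moves([
  {"tx": 0.005,"ty": 0.045,"tz": 0,"rx": 0,"ry": 0,"rz": 0,"claw": 0.085},
  {"tx": 0.01,"ty": 0.09,"tz": 0,"rx": 0,"ry": 0,"rz": 0.2,"claw": 0.085},
  {"tx": 0.015,"ty": 0.135,"tz": 0,"rx": 0,"ry": 0,"rz": 0.42,"claw": 0.085},
  {"tx": 0.017,"ty": 0.18,"tz": 0,"rx": 0,"ry": 0,"rz": 0.42,"claw": 0.085},
  {"tx": 0.017,"ty": 0.225,"tz": 0,"rx": 0,"ry": 0,"rz": 0.42,"claw": 0.085},
  {"tx": 0.017,"ty": 0.265,"tz": -0.03,"rx": 0,"ry": 0,"rz": 0.42,"claw": 0.085},
  {"tx": 0.017,"ty": 0.292,"tz": -0.07,"rx": 0,"ry": 0,"rz": 0.42,"claw": 0.085},
  {"tx": 0.017,"ty": 0.292,"tz": -0.11,"rx": 0,"ry": 0,"rz": 0.42,"claw": 0.085},
  {"tx": 0.017,"ty": 0.292,"tz": -0.15,"rx": 0,"ry": 0,"rz": 0.42,"claw": 0.085},
  {"tx": 0.017,"ty": 0.292,"tz": -0.18,"rx": 0,"ry": 0,"rz": 0.42,"claw": 0.085},
  {"tx": 0.017,"ty": 0.292,"tz": -0.2,"rx": 0,"ry": 0,"rz": 0.42,"claw": 0.085},
  {"tx": 0.017,"ty": 0.292,"tz": -0.2,"rx": 0,"ry": 0,"rz": 0.42,"claw": 0.085},
])

```text
clock: 3.25
eef_pos: [514.5, 246.4, 148.4]
tool_rot: [3.137, 0.005, -0.065]
force: [-0.8, 0.0, 0.5]
width: 85.2
```

```bash
cat > m4.py <<'E'
from h import *
np.set_printoptions(precision=1,suppress=True)
import pickle
c0=pickle.load(open('w1.pkl','rb'))
P=lambda q:np.array(q,float)/2.786+[400,0]
r=onplane('wrist',P([(173,210),(161,480),(343,238),(328,495)]),71,c0)[:,:2]; print('rails',r,r.mean(0),np.degrees(np.arctan2(*(r[0]-r[1])[::-1])),np.degrees(np.arctan2(*(r[2]-r[3])[::-1])),np.linalg.norm(r[0]-r[1]),np.linalg.norm(r[0]-r[2]))
s=read_state(); print(s['eef_pos'],s['tool_rot'],s['qpos'])
c=calibration('wrist'); im=get_image('wrist'); save('w2',im); np.save('w2.npy',im); pickle.dump(c,open('w2.pkl','wb'))
# predicted handle ends top at z=76
g=np.array([515,248.8]); e=np.array([np.cos(-.0616),np.sin(-.0616)]); n=np.array([-e[1],e[0]])
pts=[list(g+a*e+b*n)+[76] for a in (20,-95) for b in (9,-9)]
print(proj('wrist',pts,c))
V=im.max(2)
for d in (20,10,0,-20): # scan dark run across handle
    q=[list(g+d*e+b*n)+[76] for b in np.arange(-40,41,1.)]; uv=np.round(proj('wrist',q,c)).astype(int)
    ok=[(b,V[v,u],im[v,u].tolist()) for b,(u,v) in zip(np.arange(-40,41,1.),uv) if 0<=u<640 and 0<=v<480]
    dk=[b for b,x,_ in ok if x<60]; print(d,(min(dk),max(dk),len(dk)) if dk else None,len(ok))
E
python3 m4.py
```

```text
rails [[ 633.  -219.9]
 [ 517.2 -206. ]
 [ 622.9 -303.3]
 [ 506.7 -289.1]] [ 569.9 -254.6] -6.862936308591869 -6.972077853446726 116.611415633705 84.02531906375062
[514.5 246.4 148.4] [ 3.1  0.  -0.1] [-0.4  0.6 -0.1  1.8  0.1  0.7 -2.2]
[[303.  223.9]
 [333.3 223.8]
 [307.  381. ]
 [332.2 380.9]]
20 (np.float64(-7.0), np.float64(9.0), 17) 81
10 (np.float64(-7.0), np.float64(8.0), 16) 81
0 (np.float64(-7.0), np.float64(9.0), 17) 81
-20 (np.float64(-7.0), np.float64(9.0), 17) 81
```

>>> apply_moves([
  {"tx": 0,"ty": 0.001,"tz": -0.03,"rx": 0,"ry": 0,"rz": 0,"claw": 0.085},
  {"tx": 0,"ty": 0.001,"tz": -0.06,"rx": 0,"ry": 0,"rz": 0,"claw": 0.085},
  {"tx": 0,"ty": 0.001,"tz": -0.09,"rx": 0,"ry": 0,"rz": 0,"claw": 0.085},
  {"tx": 0,"ty": 0.001,"tz": -0.105,"rx": 0,"ry": 0,"rz": 0,"claw": 0.085},
  {"tx": 0,"ty": 0.001,"tz": -0.105,"rx": 0,"ry": 0,"rz": 0,"claw": 0.085},
  {"tx": 0,"ty": 0.001,"tz": -0.105,"rx": 0,"ry": 0,"rz": 0,"claw": 0.085},
])

```text
clock: 3.9
eef_pos: [516.7, 250.7, 47.6]
tool_rot: [-3.141, -0.002, -0.063]
force: [0.1, 0.1, 0.2]
width: 84.7
```

Run:
```python
from h import *
s=read_state(); print(s['eef_pos'],s['tool_rot'],s['qpos'],s['qd'],s['force'])
```

```text
[516.68257906 250.71833684  47.59869197] [-3.14063721e+00 -1.93037505e-03 -6.26476772e-02] [-0.45637753  0.77832364 -0.06964949  1.87047761  0.10370699  0.49410729
 -2.2307284 ] [-4.47615510e-04 -1.68227787e-02 -1.72930172e-03 -4.88075944e-03
  2.23127423e-03 -3.25070455e-03 -9.05456509e-05] [0.10436204 0.13723797 0.18582638]
```

>>> apply_moves([
  {"tx": 0,"ty": -0.001,"tz": -0.0025,"rx": 0,"ry": 0,"rz": 0,"claw": 0.085},
  {"tx": 0,"ty": -0.001,"tz": -0.0025,"rx": 0,"ry": 0,"rz": 0,"claw": 0.04},
  {"tx": 0,"ty": -0.001,"tz": -0.0025,"rx": 0,"ry": 0,"rz": 0,"claw": 0.03},
  {"tx": 0,"ty": -0.001,"tz": -0.0025,"rx": 0,"ry": 0,"rz": 0,"claw": 0.02},
  {"tx": 0,"ty": -0.001,"tz": -0.0025,"rx": 0,"ry": 0,"rz": 0,"claw": 0.0},
  {"tx": 0,"ty": -0.001,"tz": -0.0025,"rx": 0,"ry": 0,"rz": 0,"claw": 0.0},
  {"tx": 0,"ty": -0.001,"tz": -0.0025,"rx": 0,"ry": 0,"rz": 0,"claw": 0.0},
  {"tx": 0,"ty": -0.001,"tz": -0.0025,"rx": 0,"ry": 0,"rz": 0,"claw": 0.0},
  {"tx": 0,"ty": -0.001,"tz": -0.0025,"rx": 0,"ry": 0,"rz": 0,"claw": 0.0},
])

```text
clock: 4.8
eef_pos: [515.6, 249.6, 44.0]
tool_rot: [-3.141, -0.0, -0.062]
force: [-0.2, 0.2, 2.4]
width: 17.1
```

Run:
```python
from h import *
s=read_state(); print(s['eef_pos'],s['tool_rot'],s['qd'],s['force'],s['torque'],s['width'])
```

```text
[515.62252783 249.62369888  44.02395882] [-3.14138700e+00 -3.66317771e-04 -6.19944482e-02] [ 3.37675334e-04  4.67209075e-04  3.34641718e-04 -1.89359196e-04
  3.18122372e-05  6.37444140e-04 -5.24258120e-04] [-0.16693277  0.17467182  2.36460863] [-0.04712063  0.07734457  0.00108561] 17.11116513517004
```

>>> apply_moves([
  {"tx": 0,"ty": 0,"tz": 0.01,"rx": 0,"ry": 0,"rz": 0,"claw": 0.0},
  {"tx": 0,"ty": 0,"tz": 0.025,"rx": 0,"ry": 0,"rz": 0,"claw": 0.0},
  {"tx": 0,"ty": 0,"tz": 0.04,"rx": 0,"ry": 0,"rz": 0,"claw": 0.0},
  {"tx": 0,"ty": 0,"tz": 0.05,"rx": 0,"ry": 0,"rz": 0,"claw": 0.0},
  {"tx": 0,"ty": 0,"tz": 0.05,"rx": 0,"ry": 0,"rz": 0,"claw": 0.0},
  {"tx": 0,"ty": 0,"tz": 0.05,"rx": 0,"ry": 0,"rz": 0,"claw": 0.0},
])

```text
clock: 5.4
eef_pos: [515.5, 249.4, 94.1]
tool_rot: [-3.141, -0.0, -0.062]
force: [-0.1, -0.3, -1.7]
width: 17.3
```

```bash
cat > m5.py <<'E'
from h import *
np.set_printoptions(precision=2,suppress=True)
s=read_state(); print(s['eef_pos'],s['tool_rot'],s['force'],s['torque'],s['width'])
c=calibration('wrist'); im=get_image('wrist'); save('w3',im); np.save('w3.npy',im)
H,S,V=[a.astype(int) for a in cv2.split(cv2.cvtColor(im,cv2.COLOR_RGB2HSV))]
o=s['eef_pos']-[0,0,40]; e=rot(s['tool_rot'])[:,0]; e/=np.linalg.norm(e); n=np.cross([0,0,1],e)
F=lambda a,b,z: s['eef_pos']+(85+a)*e+b*n+np.array([0,0,z-40-0])
uv=proj('wrist',[F(65,0,2.5),F(0,0,2.5),F(-45,0,2.5),F(65,28,2.5),F(65,-28,2.5)],c); print('pred tip,orig,rear,corners',uv)
# front edge: scan along e for blue->gray
sc=im.astype(int); blue=(H>100)&(H<130)&(S>110)
def samp(P): u,v=np.round(proj('wrist',P,c)[0]).astype(int); return blue[v,u]
for b in (-22,-10,0,10,22):
    a=np.arange(100,20,-.5); f=[x for x in a if not samp(F(x,b,2.5))]; print('front b',b,f[:1],len(f))
for x in (-30,0,30,55):
    bb=np.arange(-45,45,.5); f=[b for b in bb if not samp(F(x,b,2.5))]; print('width at',x,min(f),max(f))
E
python3 m5.py
```

```text
[515.47 249.45  94.1 ] [-3.14 -0.   -0.06] [-0.08 -0.33 -1.67] [ 0.03  0.13 -0.04] 17.3412821080524
pred tip,orig,rear,corners [[322.73 -15.33]
 [322.78 109.97]
 [322.83 202.19]
 [265.52 -13.43]
 [379.96 -13.5 ]]
front b -22 [np.float64(100.0)] 159
front b -10 [np.float64(100.0)] 158
front b 0 [np.float64(100.0)] 159
front b 10 [np.float64(100.0)] 159
front b 22 [np.float64(100.0)] 160
width at -30 -45.0 27.5
width at 0 -45.0 28.0
width at 30 -45.0 28.0
width at 55 -45.0 44.5
```

```bash
cat > m6.py <<'E'
from h import *
import sys
np.set_printoptions(precision=1,suppress=True)
s=read_state(); Rm=rot(s['tool_rot']); e=Rm[:,0]; z=-Rm[:,2]; n=np.cross(z,e)
F=lambda a,b,h: s['eef_pos']+(85+a)*e+b*n+(h-40)*z
out=[]
for nm in ('scene','side'):
    im=get_image(nm); np.save(nm+sys.argv[1]+'.npy',im)
    p=proj(nm,[F(65,28,0),F(65,-28,0),F(-50,28,0),F(-50,-28,0),F(-180,9,72),F(-180,-9,72)])
    ce=np.round(p[:4].mean(0)).astype(int); x0,y0=ce-[50,60]
    cr=cv2.resize(im[y0:y0+120,x0:x0+100],(400,480),interpolation=cv2.INTER_CUBIC)
    print(nm,x0,y0,p)
    for q in p[:4]:
        cv2.circle(cr,tuple(np.round((q-[x0,y0]+.5)*4).astype(int).tolist()),2,(255,0,0),-1)
    out.append(cr)
save('c'+sys.argv[1],np.hstack(out))
E
python3 m6.py L
```

```text
scene 393 181 [[470.4 248.9]
 [453.1 257.9]
 [432.  225.6]
 [415.1 233.4]
 [391.8 180.3]
 [386.3 182.4]]
side 180 254 [[196.2 320.6]
 [206.9 297. ]
 [255.1 331. ]
 [263.7 306.5]
 [326.5 311.2]
 [328.5 302.8]]
```

View pics/cL.png

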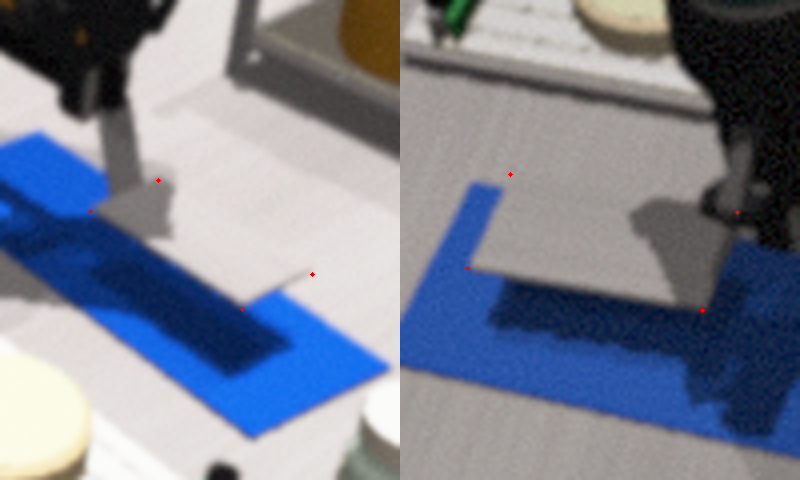

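The overlaid predicted corners (scene (242,310), (312,274); side (467,268), (702,310) in the crop) match the blade to about 1 px. The lifter model in hand therefore holds: origin = TCP + 85 mm forward, 40 mm down, level. Next I move to the tray.

>>> apply_moves([
  {"tx": -0.015,"ty": 0,"tz": 0.02,"rx": 0,"ry": 0,"rz": 0,"claw": 0.0},
  {"tx": -0.035,"ty": -0.01,"tz": 0.04,"rx": 0,"ry": 0,"rz": 0,"claw": 0.0},
  {"tx": -0.055,"ty": -0.035,"tz": 0.06,"rx": 0,"ry": 0,"rz": -0.05,"claw": 0.0},
  {"tx": -0.07,"ty": -0.065,"tz": 0.06,"rx": 0,"ry": 0,"rz": -0.1,"claw": 0.0},
  {"tx": -0.08,"ty": -0.1,"tz": 0.06,"rx": 0,"ry": 0,"rz": -0.15,"claw": 0.0},
  {"tx": -0.09,"ty": -0.135,"tz": 0.06,"rx": 0,"ry": 0,"rz": -0.2,"claw": 0.0},
  {"tx": -0.1,"ty": -0.17,"tz": 0.06,"rx": 0,"ry": 0,"rz": -0.25,"claw": 0.0},
  {"tx": -0.102,"ty": -0.205,"tz": 0.06,"rx": 0,"ry": 0.2,"rz": -0.3,"claw": 0.0},
  {"tx": -0.102,"ty": -0.24,"tz": 0.06,"rx": 0,"ry": 0.4,"rz": -0.35,"claw": 0.0},
  {"tx": -0.102,"ty": -0.27,"tz": 0.06,"rx": 0.07,"ry": 0.6,"rz": -0.35,"claw": 0.0},
  {"tx": -0.102,"ty": -0.294,"tz": 0.06,"rx": 0.07,"ry": 0.8,"rz": -0.35,"claw": 0.0},
  {"tx": -0.102,"ty": -0.294,"tz": 0.05,"rx": 0.07,"ry": 0.8,"rz": -0.35,"claw": 0.0},
])

```text
clock: 6.75
eef_pos: [414.5, -48.4, 143.9]
tool_rot: [3.141, 0.068, -0.099]
force: [0.1, -0.7, -2.4]
width: 17.3
```

>>> apply_moves([
  {"tx": 0,"ty": 0,"tz": -0.015,"rx": 0,"ry": 0,"rz": 0,"claw": 0.0},
  {"tx": 0,"ty": 0,"tz": -0.03,"rx": 0,"ry": 0,"rz": 0,"claw": 0.0},
  {"tx": 0,"ty": 0,"tz": -0.04,"rx": 0,"ry": 0,"rz": 0,"claw": 0.0},
  {"tx": 0,"ty": 0,"tz": -0.045,"rx": 0,"ry": 0,"rz": 0,"claw": 0.0},
  {"tx": 0,"ty": 0,"tz": -0.045,"rx": 0,"ry": 0,"rz": 0,"claw": 0.0},
  {"tx": 0,"ty": 0,"tz": -0.045,"rx": 0,"ry": 0,"rz": 0,"claw": 0.0},
])

```text
clock: 7.35
eef_pos: [413.7, -44.3, 99.0]
tool_rot: [-3.141, 0.07, -0.092]
force: [-0.5, -0.0, -1.3]
width: 17.1
```

```bash
cat > st.py <<'E'
from h import *
np.set_printoptions(precision=2,suppress=True)
s=read_state(); Rm=rot(s['tool_rot']); e=Rm[:,0]; z=-Rm[:,2]; n=np.cross(z,e)
tip=s['eef_pos']+150*e-40*z
print('t',s['clock'],'tcp',s['eef_pos'],'tip',tip,'orig',s['eef_pos']+85*e-40*z,'yaw/pitch/roll deg',np.degrees([np.arctan2(e[1],e[0]),np.arcsin(-e[2]),np.arcsin(n[2])]))
d=np.array([np.cos(np.radians(-5.3)),np.sin(np.radians(-5.3))]); q=tip[:2]-[621,-64]; print('tip rel cheese0 along/lat',q@d,q@[-d[1],d[0]],'F',s['force'],'M',s['torque'],'q',s['qpos'],s['width'])
E
python3 st.py
```

```text
t 7.35 tcp [413.69 -44.26  98.98] tip [559.92 -57.75  48.63] orig [495.35 -51.78  53.15] yaw/pitch/roll deg [-5.28  3.99  0.04]
tip rel cheese0 along/lat -61.395840543755554 0.5829538165875401 F [-0.45 -0.   -1.33] M [-0.03 -0.03 -0.  ] q [ 0.12  0.58 -0.1   2.2   0.12  0.44 -1.75] 17.11150059663326
```

>>> apply_moves([
  {"tx": 0,"ty": 0,"tz": -0.01,"rx": 0,"ry": 0,"rz": 0,"claw": 0.0},
  {"tx": 0,"ty": 0,"tz": -0.018,"rx": 0,"ry": 0,"rz": 0,"claw": 0.0},
  {"tx": 0,"ty": 0,"tz": -0.023,"rx": 0,"ry": 0,"rz": 0,"claw": 0.0},
  {"tx": 0,"ty": 0,"tz": -0.025,"rx": 0,"ry": 0,"rz": 0,"claw": 0.0},
  {"tx": 0,"ty": 0,"tz": -0.025,"rx": 0,"ry": 0,"rz": 0,"claw": 0.0},
  {"tx": 0,"ty": 0,"tz": -0.025,"rx": 0,"ry": 0,"rz": 0,"claw": 0.0},
])

```text
clock: 7.95
eef_pos: [413.5, -44.5, 73.8]
tool_rot: [-3.141, 0.07, -0.093]
force: [0.2, -0.7, -1.5]
width: 17.0
```

```bash
python3 st.py
python3 - <<'E'
from h import *
c=calibration('wrist'); im=get_image('wrist'); save('w4',im)
H,S,V=[a.astype(int) for a in cv2.split(cv2.cvtColor(im,cv2.COLOR_RGB2HSV))]
m=((H<20)&(S>130)&(V>60)).astype(np.uint8); m[240:]=0
n,l,s,ce=cv2.connectedComponentsWithStats(m); i=1+np.argmax(s[1:,4]); print(s[i],ce[i])
ct=max(cv2.findContours((l==i).astype(np.uint8),0,1)[0],key=len)[:,0]; ct=ct[(ct[:,1]>2)]
for z in(48,34):
    w=onplane('wrist',ct,z,c)[:,:2].astype(np.float32); print(z,w.min(0),w.max(0),cv2.fitEllipse(w))
E
```

```text
t 7.95 tcp [413.54 -44.5   73.82] tip [559.75 -58.06  23.43] orig [495.19 -52.06  27.98] yaw/pitch/roll deg [-5.31  4.01  0.04]
tip rel cheese0 along/lat -61.53922645486286 0.2615382446308266 F [ 0.21 -0.68 -1.51] M [ 0.04  0.03 -0.02] q [ 0.11  0.63 -0.09  2.22  0.13  0.37 -1.76] 17.019281668028302Traceback (most recent call last):
  File "<stdin>", line 5, in <module>
    return _wrapfunc(a, 'argmax', axis=axis, out=out, **kwds)
    return bound(*args, **kwds)
ValueError: attempt to get argmax of an empty sequence
```

>>> apply_moves([
  {"tx": 0,"ty": 0,"tz": -0.001,"rx": 0,"ry": 0,"rz": 0,"claw": 0.0},
  {"tx": 0,"ty": 0,"tz": -0.002,"rx": 0,"ry": 0,"rz": 0,"claw": 0.0},
  {"tx": 0,"ty": 0,"tz": -0.003,"rx": 0,"ry": 0,"rz": 0,"claw": 0.0},
  {"tx": 0,"ty": 0,"tz": -0.003,"rx": 0,"ry": 0,"rz": 0,"claw": 0.0},
  {"tx": 0,"ty": 0,"tz": -0.003,"rx": 0,"ry": 0,"rz": 0,"claw": 0.0},
])

```text
clock: 8.5
eef_pos: [413.5, -44.5, 70.8]
tool_rot: [-3.141, 0.07, -0.093]
force: [-0.4, -0.4, -1.2]
width: 17.3
```

```bash
python3 st.py; python3 m6.py T
python3 - <<'E'
from h import *
for n,c in (('scene',(345,310)),('side',(261,210))):
    im=np.load(n+'T.npy'); H,S,V=cv2.split(cv2.cvtColor(im,cv2.COLOR_RGB2HSV))
    m=((H<22)&(S>150)&(V>60)).astype(np.uint8); k,l=cv2.connectedComponents(m); i=l[c[1],c[0]]
    ct=max(cv2.findContours((l==i).astype(np.uint8),0,1)[0],key=len)[:,0]
    w=onplane(n,ct,34)[:,:2].astype(np.float32); print(n,i,w.min(0),w.max(0),cv2.fitEllipse(w))
E
```

```text
t 8.5 tcp [413.45 -44.5   70.8 ] tip [559.65 -58.06  20.39] orig [495.09 -52.06  24.94] yaw/pitch/roll deg [-5.31  4.02  0.04]
tip rel cheese0 along/lat -61.63395112795656 0.24995219165753407 F [-0.37 -0.37 -1.23] M [-0.02  0.02 -0.07] q [ 0.1   0.63 -0.09  2.22  0.13  0.36 -1.76] 17.332531536577505
scene 262 222 [[337.3 292.4]
 [314.7 302.7]
 [308.2 261.1]
 [286.6 269.9]
 [272.1 208.9]
 [265.1 211.2]]
side 260 161 [[283.  226.4]
 [289.7 210.1]
 [331.7 231.9]
 [337.  215.1]
 [391.5 208.3]
 [392.7 202.7]]
scene 36 [ 565.18427 -116.64217] [675.002     -8.243154] ((620.3626708984375, -62.8548698425293), (97.01453399658203, 113.81619262695312), 49.08806610107422)
side 12 [ 571.4787  -120.04291] [670.29315   -8.487983] ((620.5745239257812, -64.14507293701172), (94.70420837402344, 111.66970825195312), 16.835128784179688)
```

View pics/cT.png

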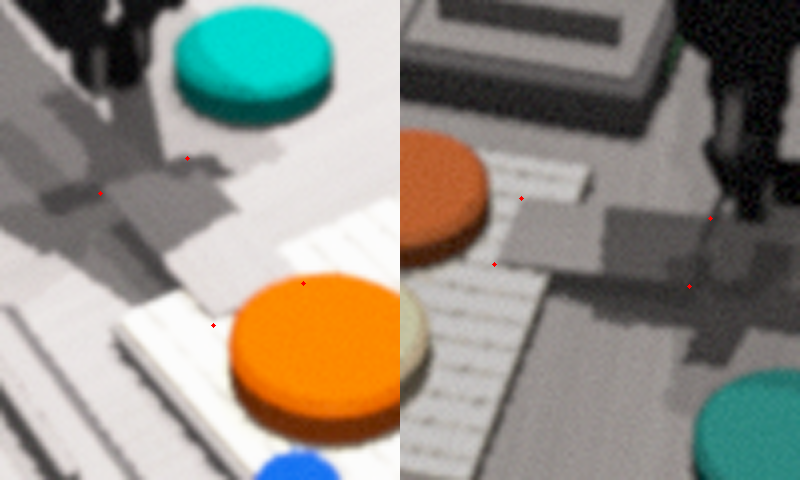

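>>> apply_moves([
  {"tx": 0,"ty": 0,"tz": -0.0005,"rx": 0,"ry": 0,"rz": 0,"claw": 0.0},
  {"tx": 0,"ty": 0,"tz": -0.001,"rx": 0,"ry": 0,"rz": 0,"claw": 0.0},
  {"tx": 0,"ty": 0,"tz": -0.001,"rx": 0,"ry": 0,"rz": 0,"claw": 0.0},
])

```text
clock: 8.9
eef_pos: [413.5, -44.5, 69.9]
tool_rot: [-3.141, 0.07, -0.093]
force: [-0.9, 0.1, 0.5]
width: 17.5
```

>>> apply_moves([
  {"tx": 0,"ty": 0,"tz": -0.0003,"rx": 0,"ry": 0,"rz": 0,"claw": 0.0},
  {"tx": 0,"ty": 0,"tz": -0.0007,"rx": 0,"ry": 0,"rz": 0,"claw": 0.0},
  {"tx": 0,"ty": 0,"tz": -0.0007,"rx": 0,"ry": 0,"rz": 0,"claw": 0.0},
])

```text
clock: 9.2
eef_pos: [413.3, -44.5, 69.2]
tool_rot: [-3.141, 0.07, -0.093]
force: [-2.3, -0.6, 2.9]
width: 17.3
```

```bash
python3 st.py
```

```text
t 9.2 tcp [413.34 -44.49  69.22] tip [559.54 -58.05  18.81] orig [494.98 -52.05  23.36] yaw/pitch/roll deg [-5.31  4.02  0.04]
tip rel cheese0 along/lat -61.74313785560638 0.24741741113722715 F [-2.26 -0.64  2.92] M [-0.02 -0.05  0.01] q [ 0.1   0.64 -0.09  2.22  0.13  0.36 -1.76] 17.306721910435915
```

>>> apply_moves([
  {"tx": 0,"ty": 0,"tz": 0.0006,"rx": 0,"ry": 0,"rz": 0,"claw": 0.0},
  {"tx": 0.002,"ty": -0.0002,"tz": 0.0006,"rx": 0,"ry": 0,"rz": 0,"claw": 0.0},
  {"tx": 0.004,"ty": -0.0004,"tz": 0.0006,"rx": 0,"ry": 0,"rz": 0,"claw": 0.0},
  {"tx": 0.006,"ty": -0.0006,"tz": 0.0006,"rx": 0,"ry": 0,"rz": 0,"claw": 0.0},
  {"tx": 0.008,"ty": -0.0008,"tz": 0.0006,"rx": 0,"ry": 0,"rz": 0,"claw": 0.0},
  {"tx": 0.01,"ty": -0.001,"tz": 0.0006,"rx": 0,"ry": 0,"rz": 0,"claw": 0.0},
])

```text
clock: 9.8
eef_pos: [423.7, -45.5, 69.7]
tool_rot: [-3.141, 0.07, -0.093]
force: [-1.5, 0.6, 0.9]
width: 16.7
```

>>> apply_moves([
  {"tx": 0.002,"ty": -0.0002,"tz": 0,"rx": 0,"ry": 0,"rz": 0,"claw": 0.0},
  {"tx": 0.004,"ty": -0.0004,"tz": 0,"rx": 0,"ry": 0,"rz": 0,"claw": 0.0},
  {"tx": 0.006,"ty": -0.0006,"tz": 0,"rx": 0,"ry": 0,"rz": 0,"claw": 0.0},
  {"tx": 0.008,"ty": -0.0008,"tz": 0,"rx": 0,"ry": 0,"rz": 0,"claw": 0.0},
  {"tx": 0.01,"ty": -0.001,"tz": 0,"rx": 0,"ry": 0,"rz": 0,"claw": 0.0},
  {"tx": 0.013,"ty": -0.0012,"tz": 0,"rx": 0,"ry": 0,"rz": 0,"claw": 0.0},
  {"tx": 0.016,"ty": -0.0015,"tz": 0,"rx": 0,"ry": 0,"rz": 0,"claw": 0.0},
  {"tx": 0.019,"ty": -0.0018,"tz": 0,"rx": 0,"ry": 0,"rz": 0,"claw": 0.0},
  {"tx": 0.022,"ty": -0.002,"tz": 0,"rx": 0,"ry": 0,"rz": 0,"claw": 0.0},
  {"tx": 0.025,"ty": -0.0023,"tz": 0,"rx": 0,"ry": 0,"rz": 0,"claw": 0.0},
])

```text
clock: 10.8
eef_pos: [448.8, -47.8, 69.7]
tool_rot: [-3.141, 0.07, -0.093]
force: [-2.6, 0.0, 1.9]
width: 17.5
```

```bash
python3 st.py
cat > ch.py <<'E'
from h import *
import sys
for n,c in (('scene',(345,310)),('side',(261,210))):
    im=get_image(n); np.save(n+'x.npy',im); H,S,V=cv2.split(cv2.cvtColor(im,cv2.COLOR_RGB2HSV))
    m=((H<22)&(S>150)&(V>60)).astype(np.uint8); 
    if n=='scene': m[:220]=0; m[420:]=0; m[:,:180]=0
    else: m[:130]=0; m[270:]=0; m[:,420:]=0; m[:140,:245]=0
    k,l,s,ce=cv2.connectedComponentsWithStats(m); i=1+np.argmax(s[1:,4])
    ct=max(cv2.findContours((l==i).astype(np.uint8),0,1)[0],key=len)[:,0]
    z=float(sys.argv[1])+14
    w=onplane(n,ct,z)[:,:2].astype(np.float32); f=cv2.fitEllipse(w); print(n,s[i][4],np.round(f[0],1),np.round(f[1],1),w.min(0),w.max(0))
E
python3 ch.py 20
```

```text
t 10.8 tcp [448.79 -47.79  69.71] tip [595.   -61.34  19.32] orig [530.43 -55.35  23.86] yaw/pitch/roll deg [-5.31  4.01  0.04]
tip rel cheese0 along/lat -26.13791485383129 0.24361975162092672 F [-2.63  0.03  1.94] M [-0.03  0.23  0.03] q [ 0.11  0.66 -0.1   2.13  0.13  0.43 -1.75] 17.49096999164039
scene 2149 [850.1 520.8] [140.5 254.3] [771.8213  418.63376] [934.69666 662.7272 ]
side 1078 [641.3 -66.6] [ 94.  112.2] [ 593.2926   -122.051926] [690.9285   -10.564214]
```

>>> apply_moves([
  {"tx": 0.003,"ty": -0.0003,"tz": 0,"rx": 0,"ry": 0,"rz": 0,"claw": 0.0},
  {"tx": 0.006,"ty": -0.0006,"tz": 0,"rx": 0,"ry": 0,"rz": 0,"claw": 0.0},
  {"tx": 0.009,"ty": -0.0008,"tz": 0,"rx": 0,"ry": 0,"rz": 0,"claw": 0.0},
  {"tx": 0.011,"ty": -0.001,"tz": 0,"rx": 0,"ry": 0,"rz": 0,"claw": 0.0},
  {"tx": 0.013,"ty": -0.0012,"tz": 0,"rx": 0,"ry": 0,"rz": 0,"claw": 0.0},
  {"tx": 0.015,"ty": -0.0014,"tz": 0,"rx": 0,"ry": 0,"rz": 0,"claw": 0.0},
  {"tx": 0.017,"ty": -0.0016,"tz": 0,"rx": 0,"ry": 0,"rz": 0,"claw": 0.0},
  {"tx": 0.019,"ty": -0.0018,"tz": 0,"rx": 0,"ry": 0,"rz": 0,"claw": 0.0},
])

```text
clock: 11.7
eef_pos: [467.6, -49.6, 69.7]
tool_rot: [-3.141, 0.07, -0.093]
force: [-3.0, 1.3, 2.2]
width: 17.5
```

```bash
sed -i "s/m\[:,:180\]=0/m[:,:180]=0; m[:,440:]=0/" ch.py; python3 st.py; python3 ch.py 20
```

```text
t 11.7 tcp [467.61 -49.61  69.71] tip [613.81 -63.16  19.31] orig [549.25 -57.16  23.86] yaw/pitch/roll deg [-5.31  4.02  0.04]
tip rel cheese0 along/lat -7.236821089760482 0.1712448568600396 F [-3.    1.29  2.18] M [-0.03  0.24  0.01] q [ 0.12  0.68 -0.1   2.08  0.13  0.46 -1.74] 17.49112234075211
scene 1680 [657.  -65.8] [ 95.5 107.6] [ 604.7601  -117.32472] [706.5739   -14.522032]
side 1104 [661.2 -70. ] [ 96.7 113.5] [ 610.9757   -125.784744] [712.72095  -14.162091]
```

>>> apply_moves([
  {"tx": 0.0015,"ty": -0.0001,"tz": 0,"rx": 0,"ry": 0,"rz": 0,"claw": 0.0},
  {"tx": 0.003,"ty": -0.0003,"tz": 0,"rx": 0,"ry": 0,"rz": 0,"claw": 0.0},
  {"tx": 0.0045,"ty": -0.0004,"tz": 0,"rx": 0,"ry": 0,"rz": 0,"claw": 0.0},
  {"tx": 0.006,"ty": -0.0006,"tz": 0,"rx": 0,"ry": 0,"rz": 0,"claw": 0.0},
  {"tx": 0.0075,"ty": -0.0007,"tz": 0,"rx": 0,"ry": 0,"rz": 0,"claw": 0.0},
  {"tx": 0.009,"ty": -0.0008,"tz": 0,"rx": 0,"ry": 0,"rz": 0,"claw": 0.0},
])

```text
clock: 12.4
eef_pos: [477.0, -50.4, 69.7]
tool_rot: [-3.141, 0.069, -0.093]
force: [-1.9, 0.1, 0.1]
width: 17.0
```

```bash
python3 st.py; python3 ch.py 20
```

```text
t 12.4 tcp [476.99 -50.42  69.75] tip [623.24 -63.98  19.47] orig [558.67 -57.98  23.97] yaw/pitch/roll deg [-5.31  3.96  0.04]
tip rel cheese0 along/lat 2.2243585872127776 0.2267428190882617 F [-1.91  0.06  0.13] M [-0.05  0.19 -0.02] q [ 0.12  0.68 -0.1   2.05  0.13  0.48 -1.74] 17.009590106778106
scene 1697 [658.1 -64.5] [ 96.1 108. ] [ 605.0887  -115.88882] [707.71857  -13.000815]
side 1107 [663.4 -70.4] [ 96.9 113.6] [ 613.29974 -126.09865] [714.1247   -13.861712]
```

>>> apply_moves([
  {"tx": 0.002,"ty": -0.0002,"tz": 0,"rx": 0,"ry": 0,"rz": 0,"claw": 0.0},
  {"tx": 0.004,"ty": -0.0004,"tz": 0,"rx": 0,"ry": 0,"rz": 0,"claw": 0.0},
  {"tx": 0.006,"ty": -0.0006,"tz": 0,"rx": 0,"ry": 0,"rz": 0,"claw": 0.0},
  {"tx": 0.008,"ty": -0.0007,"tz": 0,"rx": 0,"ry": 0,"rz": 0,"claw": 0.0},
  {"tx": 0.01,"ty": -0.0009,"tz": 0,"rx": 0,"ry": 0,"rz": 0,"claw": 0.0},
  {"tx": 0.012,"ty": -0.0011,"tz": 0,"rx": 0,"ry": 0,"rz": 0,"claw": 0.0},
  {"tx": 0.014,"ty": -0.0013,"tz": 0,"rx": 0,"ry": 0,"rz": 0,"claw": 0.0},
])

```text
clock: 13.2
eef_pos: [490.6, -51.7, 69.7]
tool_rot: [-3.141, 0.07, -0.093]
force: [-2.3, 0.5, 1.4]
width: 17.4
```

```bash
python3 st.py; python3 ch.py 22
```

```text
t 13.2 tcp [490.65 -51.7   69.7 ] tip [636.85 -65.26  19.3 ] orig [572.29 -59.26  23.85] yaw/pitch/roll deg [-5.31  4.01  0.04]
tip rel cheese0 along/lat 15.899076145877089 0.21426209677987862 F [-2.28  0.49  1.39] M [0.   0.19 0.02] q [ 0.12  0.69 -0.1   2.02  0.13  0.51 -1.74] 17.382340481347047
scene 1716 [659.3 -65.3] [ 95.8 108.7] [ 606.32733  -117.080956] [708.9485   -13.013974]
side 1105 [662.9 -68.4] [ 96.6 113.1] [ 613.39996 -123.88738] [713.22504  -11.927438]
```

Sliding under well: the cheese is stationary and the forces are low. I'll continue.

>>> apply_moves([
  {"tx": 0.002,"ty": -0.0002,"tz": 0,"rx": 0,"ry": 0,"rz": 0,"claw": 0.0},
  {"tx": 0.004,"ty": -0.0004,"tz": 0,"rx": 0,"ry": 0,"rz": 0,"claw": 0.0},
  {"tx": 0.006,"ty": -0.0006,"tz": 0,"rx": 0,"ry": 0,"rz": 0,"claw": 0.0},
  {"tx": 0.008,"ty": -0.0007,"tz": 0,"rx": 0,"ry": 0,"rz": 0,"claw": 0.0},
  {"tx": 0.01,"ty": -0.0009,"tz": 0,"rx": 0,"ry": 0,"rz": 0,"claw": 0.0},
  {"tx": 0.012,"ty": -0.0011,"tz": 0,"rx": 0,"ry": 0,"rz": 0,"claw": 0.0},
  {"tx": 0.014,"ty": -0.0013,"tz": 0,"rx": 0,"ry": 0,"rz": 0,"claw": 0.0},
  {"tx": 0.016,"ty": -0.0015,"tz": 0,"rx": 0,"ry": 0,"rz": 0,"claw": 0.0},
  {"tx": 0.018,"ty": -0.0017,"tz": 0,"rx": 0,"ry": 0,"rz": 0,"claw": 0.0},
])

```text
clock: 14.2
eef_pos: [508.6, -53.4, 69.7]
tool_rot: [-3.141, 0.07, -0.093]
force: [-2.1, 1.3, 1.4]
width: 17.3
```

>>> apply_moves([
  {"tx": 0.002,"ty": -0.0002,"tz": 0,"rx": 0,"ry": 0,"rz": 0,"claw": 0.0},
  {"tx": 0.004,"ty": -0.0004,"tz": 0,"rx": 0,"ry": 0,"rz": 0,"claw": 0.0},
  {"tx": 0.006,"ty": -0.0006,"tz": 0,"rx": 0,"ry": 0,"rz": 0,"claw": 0.0},
  {"tx": 0.008,"ty": -0.0007,"tz": 0,"rx": 0,"ry": 0,"rz": 0,"claw": 0.0},
  {"tx": 0.01,"ty": -0.0009,"tz": 0,"rx": 0,"ry": 0,"rz": 0,"claw": 0.0},
  {"tx": 0.012,"ty": -0.0011,"tz": 0,"rx": 0,"ry": 0,"rz": 0,"claw": 0.0},
  {"tx": 0.014,"ty": -0.0013,"tz": 0,"rx": 0,"ry": 0,"rz": 0,"claw": 0.0},
  {"tx": 0.016,"ty": -0.0015,"tz": 0,"rx": 0,"ry": 0,"rz": 0,"claw": 0.0},
  {"tx": 0.018,"ty": -0.0017,"tz": 0,"rx": 0,"ry": 0,"rz": 0,"claw": 0.0},
])

```text
clock: 15.1
eef_pos: [525.7, -55.1, 69.7]
tool_rot: [-3.141, 0.072, -0.093]
force: [-5.6, 0.2, 4.0]
width: 17.0
```

```bash
python3 st.py; python3 ch.py 23
```

```text
t 15.1 tcp [525.68 -55.07  69.69] tip [671.79 -68.62  19.01] orig [607.24 -62.62  23.68] yaw/pitch/roll deg [-5.31  4.12  0.03]
tip rel cheese0 along/lat 51.00261752456505 0.09655135459466226 F [-5.6   0.25  4.01] M [0.07 0.66 0.01] q [ 0.12  0.73 -0.11  1.92  0.12  0.58 -1.73] 17.017961661385478
scene 1783 [659.6 -63.9] [ 96.8 111.7] [ 604.3792  -116.24831] [710.7024   -10.754367]
side 1108 [664.  -67.1] [ 97.2 112.6] [ 613.1386  -122.78175] [715.1397   -10.361671]
```

>>> apply_moves([
  {"tx": 0,"ty": 0,"tz": 0.0006,"rx": 0,"ry": 0,"rz": 0,"claw": 0.0},
  {"tx": 0.0015,"ty": -0.0001,"tz": 0.0006,"rx": 0,"ry": 0,"rz": 0,"claw": 0.0},
  {"tx": 0.003,"ty": -0.0003,"tz": 0.0006,"rx": 0,"ry": 0,"rz": 0,"claw": 0.0},
  {"tx": 0.0045,"ty": -0.0004,"tz": 0.0006,"rx": 0,"ry": 0,"rz": 0,"claw": 0.0},
  {"tx": 0.006,"ty": -0.0006,"tz": 0.0006,"rx": 0,"ry": 0,"rz": 0,"claw": 0.0},
  {"tx": 0.0075,"ty": -0.0007,"tz": 0.0006,"rx": 0,"ry": 0,"rz": 0,"claw": 0.0},
])

```text
clock: 15.8
eef_pos: [534.0, -55.8, 70.2]
tool_rot: [-3.141, 0.07, -0.093]
force: [-4.4, 0.1, -0.2]
width: 17.4
```

```bash
python3 st.py; python3 ch.py 23
```

```text
t 15.8 tcp [534.02 -55.84  70.24] tip [680.22 -69.41  19.81] orig [615.66 -63.4   24.37] yaw/pitch/roll deg [-5.31  4.03  0.04]
tip rel cheese0 along/lat 59.46258671372278 0.08673647024536638 F [-4.36  0.13 -0.22] M [0.   0.72 0.01] q [ 0.12  0.73 -0.11  1.9   0.12  0.59 -1.73] 17.373622499175596
scene 1785 [659.7 -63.7] [ 96.8 111.7] [ 605.2945  -116.24831] [710.7024   -10.323415]
side 1099 [664.4 -67.6] [ 96.8 112. ] [ 614.69476 -122.78175] [715.1397   -10.661002]
```

>>> apply_moves([
  {"tx": 0.0015,"ty": -0.0001,"tz": 0,"rx": 0,"ry": 0,"rz": 0,"claw": 0.0},
  {"tx": 0.003,"ty": -0.0003,"tz": 0,"rx": 0,"ry": 0,"rz": 0,"claw": 0.0},
  {"tx": 0.0045,"ty": -0.0004,"tz": 0,"rx": 0,"ry": 0,"rz": 0,"claw": 0.0},
  {"tx": 0.006,"ty": -0.0006,"tz": 0,"rx": 0,"ry": 0,"rz": 0,"claw": 0.0},
  {"tx": 0.0075,"ty": -0.0007,"tz": 0,"rx": 0,"ry": 0,"rz": 0,"claw": 0.0},
  {"tx": 0.009,"ty": -0.0008,"tz": 0,"rx": 0,"ry": 0,"rz": 0,"claw": 0.0},
  {"tx": 0.01,"ty": -0.0009,"tz": 0,"rx": 0,"ry": 0,"rz": 0,"claw": 0.0},
])

```text
clock: 16.6
eef_pos: [544.2, -56.7, 70.3]
tool_rot: [-3.141, 0.07, -0.093]
force: [-4.0, -0.1, -0.2]
width: 17.3
```

```bash
python3 st.py; python3 ch.py 23
```

```text
t 16.6 tcp [544.2  -56.73  70.29] tip [690.41 -70.29  19.92] orig [625.85 -64.29  24.46] yaw/pitch/roll deg [-5.31  4.    0.04]
tip rel cheese0 along/lat 69.69804565374415 0.1534229914258503 F [-3.97 -0.09 -0.18] M [ 0.01  0.67 -0.04] q [ 0.12  0.74 -0.11  1.87  0.12  0.61 -1.72] 17.298716424514875
scene 1790 [659.5 -63.3] [ 96.6 112.4] [ 604.3792  -116.24831] [710.1583    -9.890165]
side 1091 [664.9 -67.9] [ 96.2 112.1] [ 614.69476 -123.09446] [715.1397   -11.259566]
```

>>> apply_moves([
  {"tx": 0.0015,"ty": -0.0001,"tz": 0,"rx": 0,"ry": 0,"rz": 0,"claw": 0.0},
  {"tx": 0.003,"ty": -0.0003,"tz": 0,"rx": 0,"ry": 0,"rz": 0,"claw": 0.0},
  {"tx": 0.0045,"ty": -0.0004,"tz": 0,"rx": 0,"ry": 0,"rz": 0,"claw": 0.0},
  {"tx": 0.006,"ty": -0.0006,"tz": 0,"rx": 0,"ry": 0,"rz": 0,"claw": 0.0},
  {"tx": 0.007,"ty": -0.0006,"tz": 0,"rx": 0,"ry": 0,"rz": 0,"claw": 0.0},
])

```text
clock: 17.2
eef_pos: [551.2, -57.3, 70.3]
tool_rot: [-3.141, 0.07, -0.093]
force: [-3.6, 1.2, 0.1]
width: 17.0
```

>>> apply_moves([
  {"tx": 0,"ty": 0,"tz": 0.001,"rx": 0,"ry": 0,"rz": 0,"claw": 0.0},
  {"tx": -0.001,"ty": 0.0001,"tz": 0.002,"rx": 0,"ry": -0.1,"rz": 0,"claw": 0.0},
  {"tx": -0.0025,"ty": 0.0002,"tz": 0.003,"rx": -0.02,"ry": -0.2,"rz": 0,"claw": 0.0},
  {"tx": -0.004,"ty": 0.0004,"tz": 0.004,"rx": -0.03,"ry": -0.3,"rz": 0,"claw": 0.0},
  {"tx": -0.005,"ty": 0.0005,"tz": 0.006,"rx": -0.04,"ry": -0.4,"rz": 0,"claw": 0.0},
  {"tx": -0.005,"ty": 0.0005,"tz": 0.008,"rx": -0.05,"ry": -0.5,"rz": 0,"claw": 0.0},
  {"tx": -0.005,"ty": 0.0005,"tz": 0.01,"rx": -0.06,"ry": -0.6,"rz": 0,"claw": 0.0},
  {"tx": -0.005,"ty": 0.0005,"tz": 0.012,"rx": -0.07,"ry": -0.7,"rz": 0,"claw": 0.0},
  {"tx": -0.005,"ty": 0.0005,"tz": 0.014,"rx": -0.07,"ry": -0.8,"rz": 0,"claw": 0.0},
  {"tx": -0.005,"ty": 0.0005,"tz": 0.016,"rx": -0.07,"ry": -0.85,"rz": 0,"claw": 0.0},
  {"tx": -0.005,"ty": 0.0005,"tz": 0.018,"rx": -0.07,"ry": -0.85,"rz": 0,"claw": 0.0},
])

```text
clock: 18.3
eef_pos: [545.8, -56.8, 88.5]
tool_rot: [-3.14, -0.004, -0.093]
force: [0.8, -0.5, -3.0]
width: 17.1
```

```bash
python3 st.py; python3 ch.py 42; python3 m6.py U
```

```text
t 18.3 tcp [545.8  -56.82  88.49] tip [695.34 -70.64  49.14] orig [630.62 -64.64  48.86] yaw/pitch/roll deg [-5.3  -0.25  0.08]
tip rel cheese0 along/lat 74.63269834519478 0.2500282046011992 F [ 0.8  -0.47 -2.97] M [0.09 0.36 0.05] q [ 0.12  0.69 -0.1   1.93  0.13  0.53 -1.73] 17.08565256448474
scene 1963 [651.9 -58.8] [101.9 117.1] [ 594.7009   -114.489944] [708.2698     -2.6018882]
side 1152 [663.7 -77.2] [ 98.4 116.9] [ 612.0841 -133.6131] [714.2687   -18.147043]
scene 300 251 [[380.2 322.5]
 [355.6 335.2]
 [343.7 287.9]
 [320.4 298.5]
 [300.9 231.4]
 [293.5 234.2]]
side 203 144 [[225.3 208.2]
 [233.8 192.5]
 [273.  216. ]
 [280.1 199.8]
 [331.1 195.4]
 [332.9 190. ]]
```

View pics/cU.png

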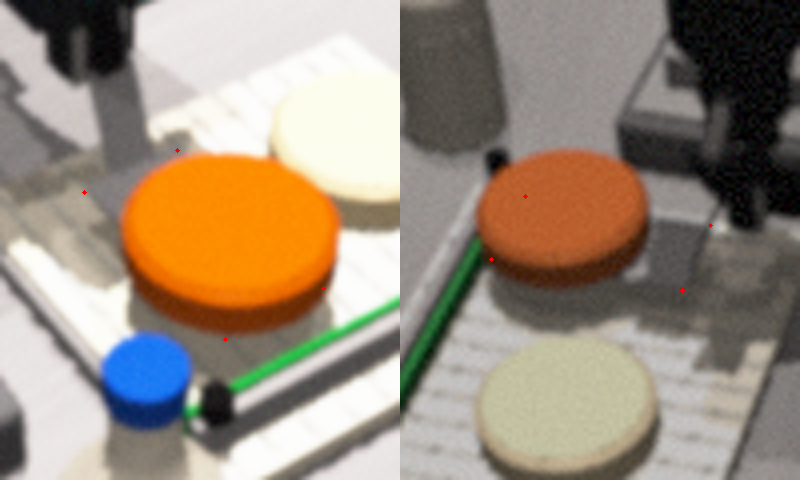

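The cheese sits on the blade and is clear of the mat: shadow visible underneath, blade dots match. Cheese ≈ (659.5,-66.5), i.e. lifter x=+29, y=+1. Next I lift higher and carry it to the scale.

>>> apply_moves([
  {"tx": 0,"ty": 0,"tz": 0.005,"rx": 0,"ry": 0,"rz": 0,"claw": 0.0},
  {"tx": 0,"ty": 0,"tz": 0.013,"rx": 0,"ry": 0,"rz": 0,"claw": 0.0},
  {"tx": -0.001,"ty": -0.002,"tz": 0.023,"rx": 0,"ry": 0,"rz": 0,"claw": 0.0},
  {"tx": -0.003,"ty": -0.006,"tz": 0.033,"rx": 0,"ry": 0,"rz": 0,"claw": 0.0},
  {"tx": -0.006,"ty": -0.012,"tz": 0.042,"rx": 0,"ry": 0,"rz": 0,"claw": 0.0},
  {"tx": -0.01,"ty": -0.02,"tz": 0.049,"rx": 0,"ry": 0,"rz": -0.02,"claw": 0.0},
  {"tx": -0.015,"ty": -0.03,"tz": 0.052,"rx": 0,"ry": 0,"rz": -0.04,"claw": 0.0},
  {"tx": -0.021,"ty": -0.042,"tz": 0.052,"rx": 0,"ry": 0,"rz": -0.06,"claw": 0.0},
  {"tx": -0.028,"ty": -0.056,"tz": 0.052,"rx": 0,"ry": 0,"rz": -0.09,"claw": 0.0},
  {"tx": -0.035,"ty": -0.07,"tz": 0.052,"rx": 0,"ry": 0,"rz": -0.12,"claw": 0.0},
  {"tx": -0.042,"ty": -0.084,"tz": 0.052,"rx": 0,"ry": 0,"rz": -0.15,"claw": 0.0},
  {"tx": -0.048,"ty": -0.097,"tz": 0.052,"rx": 0,"ry": 0,"rz": -0.18,"claw": 0.0},
])

```text
clock: 19.7
eef_pos: [496.6, -155.5, 139.9]
tool_rot: [-3.14, -0.003, -0.11]
force: [-0.5, -0.8, -3.3]
width: 17.0
```

>>> apply_moves([
  {"tx": -0.006,"ty": -0.013,"tz": 0,"rx": 0,"ry": 0,"rz": -0.02,"claw": 0.0},
  {"tx": -0.012,"ty": -0.026,"tz": 0,"rx": 0,"ry": 0,"rz": -0.04,"claw": 0.0},
  {"tx": -0.018,"ty": -0.039,"tz": 0,"rx": 0,"ry": 0,"rz": -0.06,"claw": 0.0},
  {"tx": -0.024,"ty": -0.051,"tz": 0,"rx": 0,"ry": 0,"rz": -0.08,"claw": 0.0},
  {"tx": -0.03,"ty": -0.062,"tz": 0,"rx": 0,"ry": 0,"rz": -0.1,"claw": 0.0},
  {"tx": -0.035,"ty": -0.072,"tz": 0,"rx": 0,"ry": 0,"rz": -0.12,"claw": 0.0},
  {"tx": -0.039,"ty": -0.08,"tz": 0,"rx": 0,"ry": 0,"rz": -0.14,"claw": 0.0},
  {"tx": -0.0415,"ty": -0.0855,"tz": 0,"rx": 0,"ry": 0,"rz": -0.14,"claw": 0.0},
  {"tx": -0.0415,"ty": -0.0873,"tz": 0,"rx": 0,"ry": 0,"rz": -0.14,"claw": 0.0},
  {"tx": -0.0415,"ty": -0.0873,"tz": 0,"rx": 0,"ry": 0,"rz": -0.14,"claw": 0.0},
  {"tx": -0.0415,"ty": -0.0873,"tz": 0,"rx": 0,"ry": 0,"rz": -0.14,"claw": 0.0},
])

```text
clock: 20.8
eef_pos: [456.9, -240.5, 140.3]
tool_rot: [-3.14, -0.005, -0.12]
force: [0.2, 1.1, -3.7]
width: 17.3
```

```bash
python3 st.py; python3 ch.py 102.5
cat > m7.py <<'E'
from h import *
import sys
s=read_state(); Rm=rot(s['tool_rot']); e=Rm[:,0]; z=-Rm[:,2]; n=np.cross(z,e)
F=lambda a,b,h: s['eef_pos']+(85+a)*e+b*n+(h-40)*z
C=np.array([569.5,-254.]); t=np.radians(-6.9); ce=np.array([np.cos(t),np.sin(t)]); cn=np.array([-ce[1],ce[0]])
rails=[list(C+a*ce+b*cn)+[71.] for b in (42,-42) for a in (-60,60)]
out=[]
for nm in ('scene','side'):
    im=np.load(nm+'x.npy'); p=proj(nm,[F(65,28,0),F(65,-28,0),F(-50,28,0),F(-50,-28,0)]); q=proj(nm,rails)
    x0,y0=np.round(q.mean(0)).astype(int)-[50,65]; x0,y0=max(x0,0),max(y0,0)
    cr=cv2.resize(im[y0:y0+120,x0:x0+100],(400,480),interpolation=cv2.INTER_CUBIC)
    for a,col in ((p,(255,0,0)),(q,(0,255,0))):
        for u in a: cv2.circle(cr,tuple(np.round((u-[x0,y0]+.5)*4).astype(int).tolist()),2,col,-1)
    out.append(cr)
save('c'+sys.argv[1],np.hstack(out))
E
python3 m7.py R
```

```text
t 20.8 tcp [ 456.89 -240.47  140.32] tip [ 606.01 -258.31  101.03] orig [ 541.47 -250.55  100.72] yaw/pitch/roll deg [-6.85 -0.27  0.11]
tip rel cheese0 along/lat 3.0204206620396596 -194.86094421050447 F [ 0.24  1.12 -3.67] M [ 0.06  0.39 -0.01] q [ 0.53  0.57 -0.14  1.98  0.13  0.6  -1.39] 17.2951311748811
scene 2343 [ 568.1 -252.4] [ 99.3 119.5] [ 508.81894 -303.739  ] [ 627.64014 -199.72833]
side 673 [ 568.4 -239.6] [87.6 98.7] [ 523.33215 -280.22552] [ 620.03894 -191.6596 ]
```

View pics/cR.png

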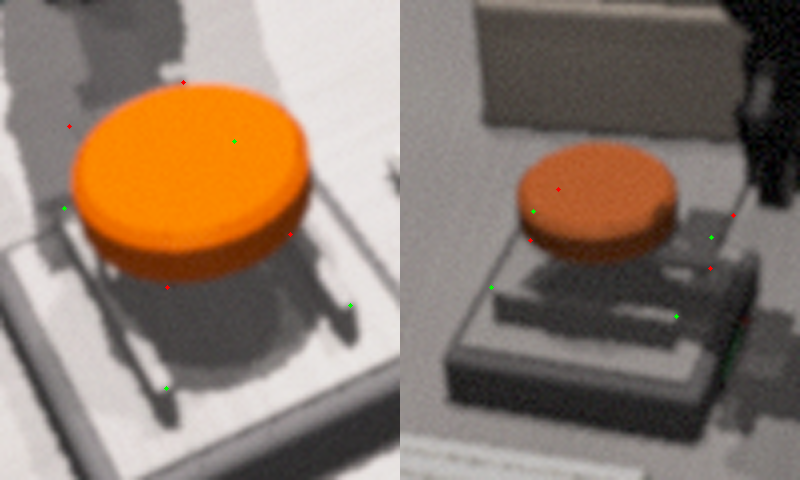

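Rail dots (scene (166,388), (350,305); side (491,287), (676,316)) fit the rail tops to within about 2 mm, and the cheese is over the cradle centre. I'll lower it slowly.

>>> apply_moves([
  {"tx": 0,"ty": 0,"tz": -0.003,"rx": 0,"ry": 0,"rz": 0,"claw": 0.0},
  {"tx": 0,"ty": 0,"tz": -0.008,"rx": 0,"ry": 0,"rz": 0,"claw": 0.0},
  {"tx": 0,"ty": 0,"tz": -0.013,"rx": 0,"ry": 0,"rz": 0,"claw": 0.0},
  {"tx": 0,"ty": 0,"tz": -0.018,"rx": 0,"ry": 0,"rz": 0,"claw": 0.0},
  {"tx": 0,"ty": 0,"tz": -0.022,"rx": 0,"ry": 0,"rz": 0,"claw": 0.0},
  {"tx": 0,"ty": 0,"tz": -0.025,"rx": 0,"ry": 0,"rz": 0,"claw": 0.0},
  {"tx": 0,"ty": 0,"tz": -0.027,"rx": 0,"ry": 0,"rz": 0,"claw": 0.0},
  {"tx": 0,"ty": 0,"tz": -0.028,"rx": 0,"ry": 0,"rz": 0,"claw": 0.0},
  {"tx": 0,"ty": 0,"tz": -0.029,"rx": 0,"ry": 0,"rz": 0,"claw": 0.0},
  {"tx": 0,"ty": 0,"tz": -0.03,"rx": 0,"ry": 0,"rz": 0,"claw": 0.0},
])

```text
clock: 21.9
eef_pos: [456.6, -241.2, 110.4]
tool_rot: [-3.14, -0.005, -0.121]
force: [0.9, -0.6, -5.2]
width: 17.3
```

>>> apply_moves([
  {"tx": 0,"ty": 0,"tz": -0.001,"rx": 0,"ry": 0,"rz": 0,"claw": 0.0},
  {"tx": 0,"ty": 0,"tz": -0.002,"rx": 0,"ry": 0,"rz": 0,"claw": 0.0},
  {"tx": 0,"ty": 0,"tz": -0.003,"rx": 0,"ry": 0,"rz": 0,"claw": 0.0},
  {"tx": 0,"ty": 0,"tz": -0.004,"rx": 0,"ry": 0,"rz": 0,"claw": 0.0},
  {"tx": 0,"ty": 0,"tz": -0.005,"rx": 0,"ry": 0,"rz": 0,"claw": 0.0},
  {"tx": 0,"ty": 0,"tz": -0.006,"rx": 0,"ry": 0,"rz": 0,"claw": 0.0},
  {"tx": 0,"ty": 0,"tz": -0.007,"rx": 0,"ry": 0,"rz": 0,"claw": 0.0},
  {"tx": 0,"ty": 0,"tz": -0.009,"rx": 0,"ry": 0,"rz": 0,"claw": 0.0},
  {"tx": 0,"ty": 0,"tz": -0.011,"rx": 0,"ry": 0,"rz": 0,"claw": 0.0},
])

```text
clock: 22.8
eef_pos: [456.5, -241.1, 99.2]
tool_rot: [-3.14, -0.004, -0.121]
force: [-0.3, -0.3, -2.0]
width: 17.1
```

```bash
python3 st.py; python3 ch.py 71
```

```text
t 22.8 tcp [ 456.49 -241.13   99.16] tip [ 605.58 -259.13   59.82] orig [ 541.05 -251.31   59.53] yaw/pitch/roll deg [-6.91 -0.25  0.08]
tip rel cheese0 along/lat 2.6690568749237795 -195.71872810336166 F [-0.34 -0.34 -1.97] M [-0.05  0.1   0.  ] q [ 0.52  0.64 -0.13  2.01  0.15  0.5  -1.41] 17.11045570854457
scene 2288 [ 568.5 -253.4] [ 99.6 117.7] [ 510.04453 -305.58026] [ 626.7247  -200.54874]
side 883 [ 569.8 -254. ] [ 94.9 118.8] [ 520.5398 -312.9568] [ 620.2249  -193.29329]
```

>>> apply_moves([
  {"tx": 0,"ty": 0,"tz": -0.002,"rx": 0,"ry": 0,"rz": 0,"claw": 0.0},
  {"tx": 0,"ty": 0,"tz": -0.004,"rx": 0,"ry": 0,"rz": 0,"claw": 0.0},
  {"tx": 0,"ty": 0,"tz": -0.004,"rx": 0,"ry": 0,"rz": 0,"claw": 0.0},
  {"tx": 0,"ty": 0,"tz": -0.004,"rx": 0,"ry": 0,"rz": 0,"claw": 0.0},
  {"tx": -0.004,"ty": 0.0005,"tz": -0.004,"rx": 0,"ry": 0,"rz": 0,"claw": 0.0},
  {"tx": -0.01,"ty": 0.0012,"tz": -0.004,"rx": 0,"ry": 0,"rz": 0,"claw": 0.0},
  {"tx": -0.018,"ty": 0.0022,"tz": -0.004,"rx": 0,"ry": 0,"rz": 0,"claw": 0.0},
  {"tx": -0.026,"ty": 0.0031,"tz": -0.004,"rx": 0,"ry": 0,"rz": 0,"claw": 0.0},
  {"tx": -0.034,"ty": 0.0041,"tz": -0.004,"rx": 0,"ry": 0,"rz": 0,"claw": 0.0},
  {"tx": -0.042,"ty": 0.0051,"tz": -0.004,"rx": 0,"ry": 0,"rz": 0,"claw": 0.0},
  {"tx": -0.05,"ty": 0.006,"tz": -0.004,"rx": 0,"ry": 0,"rz": 0,"claw": 0.0},
])

```text
clock: 24.0
eef_pos: [405.7, -235.0, 95.4]
tool_rot: [-3.14, -0.004, -0.121]
force: [-0.1, -0.2, -2.6]
width: 17.3
```

>>> apply_moves([
  {"tx": -0.008,"ty": 0.001,"tz": 0,"rx": 0,"ry": 0,"rz": 0,"claw": 0.0},
  {"tx": -0.016,"ty": 0.0019,"tz": 0,"rx": 0,"ry": 0,"rz": 0,"claw": 0.0},
  {"tx": -0.024,"ty": 0.0029,"tz": 0,"rx": 0,"ry": 0,"rz": 0,"claw": 0.0},
  {"tx": -0.032,"ty": 0.0039,"tz": 0,"rx": 0,"ry": 0,"rz": 0,"claw": 0.0},
  {"tx": -0.04,"ty": 0.0048,"tz": 0,"rx": 0,"ry": 0,"rz": 0,"claw": 0.0},
  {"tx": -0.046,"ty": 0.0056,"tz": 0,"rx": 0,"ry": 0,"rz": 0,"claw": 0.0},
  {"tx": -0.05,"ty": 0.006,"tz": 0,"rx": 0,"ry": 0,"rz": 0,"claw": 0.0},
  {"tx": -0.05,"ty": 0.006,"tz": 0,"rx": 0,"ry": 0,"rz": 0,"claw": 0.0},
])

```text
clock: 24.8
eef_pos: [355.8, -229.0, 95.3]
tool_rot: [-3.14, -0.004, -0.121]
force: [0.6, -0.2, -2.4]
width: 17.2
```

```bash
python3 st.py; python3 ch.py 71
```

```text
t 24.8 tcp [ 355.84 -229.03   95.3 ] tip [ 504.9  -247.07   55.87] orig [ 440.37 -239.23   55.62] yaw/pitch/roll deg [-6.92 -0.22  0.09]
tip rel cheese0 along/lat -98.69513102007163 -193.00789551978534 F [ 0.57 -0.18 -2.4 ] M [-0.    0.07  0.02] q [ 0.59  0.57 -0.11  2.25  0.18  0.33 -1.37] 17.213444034185162
scene 2254 [ 569.3 -253.5] [ 99.8 115.6] [ 512.4693  -305.58026] [ 626.49054 -200.54874]
side 890 [ 569.2 -254.2] [ 95.5 118.9] [ 520.5066  -313.27548] [ 620.2249  -193.59958]
```

>>> apply_moves([
  {"tx": 0,"ty": 0,"tz": 0.015,"rx": 0,"ry": 0,"rz": 0,"claw": 0.0},
  {"tx": 0,"ty": 0,"tz": 0.035,"rx": 0,"ry": 0,"rz": 0,"claw": 0.0},
  {"tx": 0,"ty": 0,"tz": 0.06,"rx": 0,"ry": 0,"rz": 0,"claw": 0.0},
  {"tx": 0.005,"ty": 0.01,"tz": 0.08,"rx": 0,"ry": 0,"rz": 0,"claw": 0.0},
  {"tx": 0.02,"ty": 0.03,"tz": 0.085,"rx": 0,"ry": 0,"rz": 0,"claw": 0.0},
  {"tx": 0.04,"ty": 0.055,"tz": 0.085,"rx": 0,"ry": 0,"rz": 0,"claw": 0.0},
  {"tx": 0.06,"ty": 0.085,"tz": 0.085,"rx": 0,"ry": 0,"rz": 0,"claw": 0.0},
  {"tx": 0.08,"ty": 0.115,"tz": 0.085,"rx": 0,"ry": 0,"rz": 0,"claw": 0.0},
  {"tx": 0.1,"ty": 0.15,"tz": 0.085,"rx": 0,"ry": 0,"rz": 0,"claw": 0.0},
  {"tx": 0.115,"ty": 0.185,"tz": 0.085,"rx": 0,"ry": 0,"rz": 0,"claw": 0.0},
  {"tx": 0.13,"ty": 0.22,"tz": 0.085,"rx": 0,"ry": 0,"rz": 0,"claw": 0.0},
  {"tx": 0.138,"ty": 0.255,"tz": 0.085,"rx": 0,"ry": 0,"rz": 0,"claw": 0.0},
])

```text
clock: 26.1
eef_pos: [496.1, 27.9, 180.3]
tool_rot: [-3.139, -0.006, -0.12]
force: [0.0, -0.6, -2.2]
width: 17.2
```

>>> apply_moves([
  {"tx": 0,"ty": 0.035,"tz": 0,"rx": 0,"ry": 0,"rz": 0,"claw": 0.0},
  {"tx": 0,"ty": 0.07,"tz": 0,"rx": 0,"ry": 0,"rz": 0,"claw": 0.0},
  {"tx": 0,"ty": 0.105,"tz": 0,"rx": 0,"ry": 0,"rz": 0.05,"claw": 0.0},
  {"tx": 0,"ty": 0.14,"tz": 0,"rx": 0,"ry": 0,"rz": 0.1,"claw": 0.0},
  {"tx": 0,"ty": 0.17,"tz": 0,"rx": 0,"ry": 0,"rz": 0.14,"claw": 0.0},
  {"tx": 0,"ty": 0.2,"tz": 0,"rx": 0,"ry": 0,"rz": 0.14,"claw": 0.0},
  {"tx": 0,"ty": 0.22,"tz": -0.015,"rx": 0,"ry": 0,"rz": 0.14,"claw": 0.0},
  {"tx": 0,"ty": 0.234,"tz": -0.03,"rx": 0,"ry": 0,"rz": 0.14,"claw": 0.0},
  {"tx": 0,"ty": 0.234,"tz": -0.055,"rx": 0,"ry": 0,"rz": 0.14,"claw": 0.0},
  {"tx": 0,"ty": 0.234,"tz": -0.08,"rx": 0,"ry": 0,"rz": 0.14,"claw": 0.0},
  {"tx": 0,"ty": 0.234,"tz": -0.1,"rx": 0,"ry": 0,"rz": 0.14,"claw": 0.0},
  {"tx": 0,"ty": 0.234,"tz": -0.1,"rx": 0,"ry": 0,"rz": 0.14,"claw": 0.0},
])

```text
clock: 27.3
eef_pos: [492.3, 258.1, 77.1]
tool_rot: [3.139, 0.001, -0.109]
force: [-0.2, -0.3, -1.7]
width: 17.0
```

```bash
python3 st.py
```

```text
t 27.3 tcp [492.28 258.14  77.12] tip [641.35 241.76  36.97] orig [576.73 248.81  37.04] yaw/pitch/roll deg [-6.23  0.06 -0.17]
tip rel cheese0 along/lat -7.983531341369201 306.3284986390621 F [-0.21 -0.32 -1.7 ] M [-0.04  0.15 -0.01] q [-0.46  0.72 -0.12  1.91  0.15  0.53 -2.36] 17.047706167732787
```

>>> apply_moves([
  {"tx": 0,"ty": 0,"tz": -0.01,"rx": 0,"ry": 0,"rz": 0,"claw": 0.0},
  {"tx": 0,"ty": 0,"tz": -0.02,"rx": 0,"ry": 0,"rz": 0,"claw": 0.0},
  {"tx": 0,"ty": 0,"tz": -0.028,"rx": 0,"ry": 0,"rz": 0,"claw": 0.0},
  {"tx": 0,"ty": 0,"tz": -0.032,"rx": 0,"ry": 0,"rz": 0,"claw": 0.0},
  {"tx": 0,"ty": 0,"tz": -0.034,"rx": 0,"ry": 0,"rz": 0,"claw": 0.0},
  {"tx": 0,"ty": 0,"tz": -0.035,"rx": 0,"ry": 0,"rz": 0,"claw": 0.0},
  {"tx": 0,"ty": 0,"tz": -0.0355,"rx": 0,"ry": 0,"rz": 0,"claw": 0.0},
  {"tx": 0,"ty": 0,"tz": -0.0355,"rx": 0,"ry": 0,"rz": 0,"claw": 0.0},
])

```text
clock: 28.1
eef_pos: [494.7, 260.0, 45.1]
tool_rot: [-3.14, -0.005, -0.108]
force: [0.5, -0.7, -1.9]
width: 17.2
```

```bash
python3 st.py
```

```text
t 28.1 tcp [494.67 260.01  45.07] tip [643.99 243.84   5.8 ] orig [579.37 250.87   5.48] yaw/pitch/roll deg [-6.21 -0.28  0.1 ]
tip rel cheese0 along/lat -5.544876950833072 308.6507659353711 F [ 0.51 -0.68 -1.94] M [ 0.04  0.17 -0.04] q [-0.47  0.77 -0.1   1.92  0.16  0.46 -2.37] 17.224662928001038
```

>>> apply_moves([
  {"tx": 0,"ty": 0,"tz": -0.0005,"rx": 0,"ry": 0.06,"rz": 0,"claw": 0.0},
  {"tx": 0,"ty": 0,"tz": -0.001,"rx": 0,"ry": 0.06,"rz": 0,"claw": 0.0},
  {"tx": 0,"ty": 0,"tz": -0.001,"rx": 0,"ry": 0.06,"rz": 0,"claw": 0.0},
  {"tx": 0,"ty": 0,"tz": -0.001,"rx": 0,"ry": 0.06,"rz": 0,"claw": 0.0},
])

```text
clock: 28.5
eef_pos: [494.8, 260.0, 44.1]
tool_rot: [-3.14, 0.0, -0.108]
force: [0.1, 0.1, 0.9]
width: 17.3
```

>>> apply_moves([
  {"tx": 0,"ty": 0,"tz": -0.0005,"rx": 0,"ry": 0,"rz": 0,"claw": 0.0},
  {"tx": 0,"ty": 0,"tz": -0.0005,"rx": 0,"ry": 0,"rz": 0,"claw": 0.0},
])

```text
clock: 28.7
eef_pos: [494.7, 260.1, 44.0]
tool_rot: [-3.14, 0.0, -0.108]
force: [-1.5, -0.5, 5.4]
width: 17.0
```

>>> apply_moves([
  {"tx": 0,"ty": 0,"tz": 0.0005,"rx": 0,"ry": 0,"rz": 0,"claw": 0.0},
  {"tx": 0,"ty": 0,"tz": 0.0005,"rx": 0,"ry": 0,"rz": 0,"claw": 0.03},
  {"tx": 0,"ty": 0,"tz": 0.0005,"rx": 0,"ry": 0,"rz": 0,"claw": 0.05},
  {"tx": 0,"ty": 0,"tz": 0.0005,"rx": 0,"ry": 0,"rz": 0,"claw": 0.085},
  {"tx": 0,"ty": 0,"tz": 0.0005,"rx": 0,"ry": 0,"rz": 0,"claw": 0.085},
  {"tx": 0,"ty": 0,"tz": 0.0005,"rx": 0,"ry": 0,"rz": 0,"claw": 0.085},
  {"tx": 0,"ty": 0,"tz": 0.0005,"rx": 0,"ry": 0,"rz": 0,"claw": 0.085},
  {"tx": 0,"ty": 0,"tz": 0.0005,"rx": 0,"ry": 0,"rz": 0,"claw": 0.085},
])

```text
clock: 29.5
eef_pos: [494.5, 259.9, 43.8]
tool_rot: [-3.141, 0.001, -0.108]
force: [-0.1, 0.1, -0.6]
width: 85.3
```

>>> apply_moves([
  {"tx": 0,"ty": 0,"tz": 0.015,"rx": 0,"ry": 0,"rz": 0,"claw": 0.085},
  {"tx": 0,"ty": 0,"tz": 0.04,"rx": 0,"ry": 0,"rz": 0,"claw": 0.085},
  {"tx": 0,"ty": 0,"tz": 0.08,"rx": 0,"ry": 0,"rz": 0,"claw": 0.085},
  {"tx": 0,"ty": 0,"tz": 0.12,"rx": 0,"ry": 0,"rz": 0,"claw": 0.085},
  {"tx": 0,"ty": 0,"tz": 0.16,"rx": 0,"ry": 0,"rz": 0,"claw": 0.085},
  {"tx": 0,"ty": 0,"tz": 0.2,"rx": 0,"ry": 0,"rz": 0,"claw": 0.085},
  {"tx": 0,"ty": 0,"tz": 0.2,"rx": 0,"ry": 0,"rz": 0,"claw": 0.085},
])

```text
clock: 30.2
eef_pos: [497.5, 261.8, 249.5]
tool_rot: [-3.134, -0.008, -0.109]
force: [-0.1, -0.3, -0.8]
width: 85.1
```

```bash
python3 ch.py 71
python3 - <<'E'
from h import *
s=read_state(); print(s['eef_pos'],s['width'],s['clock'])
a=np.load('scenex.npy')[180:410,170:500]; b=np.load('sidex.npy')[130:390,150:350]
save('final',np.hstack([cv2.resize(a,(460,320)),cv2.resize(b,(246,320))]))
# blade outline in side view on blue pad
c=calibration('wrist'); im=get_image('wrist'); H,S,V=[q.astype(int) for q in cv2.split(cv2.cvtColor(im,cv2.COLOR_RGB2HSV))]
o=np.array([579.5,250.9]); t=np.radians(-6.2); e=np.array([np.cos(t),np.sin(t)]); n=np.array([-e[1],e[0]])
B=(H>100)&(H<130)&(S>110)
for nm,sc in (('side',np.load('sidex.npy')),('scene',np.load('scenex.npy'))):
    h,sa,v=cv2.split(cv2.cvtColor(sc,cv2.COLOR_RGB2HSV)); bl=(h>100)&(h<130)&(sa>110)
    f=lambda a,b:(lambda p:bl[int(round(p[1])),int(round(p[0]))])(proj(nm,[list(o+a*e+b*n)+[6.5]])[0])
    A=[a for a in np.arange(20,95,.5) if not f(a,0)]; D=[b for b in np.arange(-45,45,.5) if not f(40,b)]
    print(nm,'front at',max(A),'expect 65; width',min(D),max(D))
E
```

```text
scene 2255 [ 569.4 -253.4] [ 99.5 115.9] [ 512.4371 -305.3142] [ 626.7247  -200.54874]
side 412 [ 547.9 -260.6] [ 46.3 120.2] [ 519.9125  -313.27548] [ 579.21436 -200.55203]
[494.77122979 260.01375135 244.73048726] 85.39395188529842 30.3
side front at 64.5 expect 65; width -28.0 30.0
scene front at 63.5 expect 65; width -29.5 31.0
```

View pics/final.png

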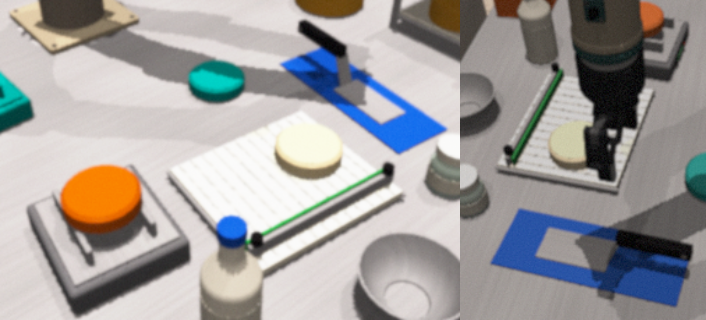

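The final picture shows the cheese on the rails at (100,198), with the rest of the tray area untouched. The lifter lies flat on the blue pad at (370,95), and the gripper is clear. The side-view cheese numbers are unusable this time because the arm hides part of it. Handing in.

```bash
python3 -c "
from cell import finish_job
print(finish_job())"
```

```text
the job is handed in; nothing more can be done
None
```

I scooped the orange cheese off the tray with the lifter, set it on the scale's rails and laid the lifter back on its pad. I handed the job in at about 30 s of the 72 s allowed, and no verdict was reported.

**How it went:** I gripped the lifter and set its front edge on the mat with about 4 N. The blade pushed the cheese to the fence and slid under it, and wrist force readings stayed below about 7 N. I levelled the blade, carried the cheese over, lowered it onto the rails, backed the blade out underneath, and let go of the lifter on the pad.

**Last checks:**
- **Cheese:** the scene camera puts it at (569.4, -253.4) mm against an estimated cradle centre of (569.5, -254) mm. With the rails checked to about 2 mm, that is well inside the 20 mm limit. I judged it flat from the pictures only, not by measuring its tilt.
- **Lifter:** its origin is about 20 mm lengthwise and 1 mm sideways from the pad's centre, and its outline matches a blade lying flat to within 1–3 mm.
- **Pale cheese, bottle and jar:** they look untouched in the pictures; I did not measure them.

**Check that disagreed:** the last side-view measurement of the cheese was off by about 20 mm because the arm hid part of it. The side view just after I backed the blade out gave (569.2, -254.2) mm, which matches.

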